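# Pack the two-layer meal box at the takeaway counter

## Task

Pack the blue meal box in layers: first stand the red round tub and the green square tub on the bottom of the box, each in the white nest of its own shape; then lay the white divider tray level on top of both tubs, its long side along the box's long side, either way round; last set the small black sauce pot in the tray's round recess and the orange snack carton in its rectangular one. Keep tubs, pot and carton upright and set everything down rather than dropping it. Leave the salt shaker and the stack of empty cups where they stand.

Things in the scene. Friction and masses are not known exactly. Their poses are not given: they have to be found in the camera images.
- round_tub_mid (a point): Red round film-sealed tub with a white film top, loose: diameter 62, height 38, straight-walled. Point at its centre, 19 mm above its underside; z is up.
- square_tub_mid (a point): Green square film-sealed tub with a white film top, loose: 60 x 60, height 38, x and y axes square to its sides. Point at its centre, 19 mm above its underside.
- divider_rib (a point): White tray lying flat, loose: plate 198 (x) by 128 (y), 4 thick; central rib to lift it by: 12 thick (x), 70 long (y), rising 32 above the plate. Point: in the rib at the tray's centre, 26 above the underside. Grey rims (4 high, 3 thick) border a round recess (inner dia. 62) centred at x -54 mm and a rectangular one (inner 61 in x, 96 in y) at x +54 mm, both y 0; their floors are 22 below the point.
- sauce_pot_mid (a point): Small black round sauce pot with a yellow film top, loose: diameter 44, height 32. Point at its centre, 16 mm above its underside.
- carton_mid (a point): Orange snack carton with a pale band, loose: 45 (its x) by 80 (its y), height 30. Point at its centre, 15 mm above its underside.
- box: Blue open meal box, fixed: inner floor 212 (its x) by 142 (its y), floor 4 thick, walls flaring outward by 6 mm to a rim 84 above the counter, about 245 x 165 over all. Origin at the centre of its underside, on the counter. The tray goes in with about 7 mm to spare on each side and rests on the tops of both tubs, its underside then 42 above the counter.
- round_nest: White round nest, fixed on the inner floor of the box in one half of it (53 mm from the box's centre along the box's x, on either side): a ring of inner diameter 80, outer 88, 6 high, open in the middle, so that a tub in it stands on the box's floor. Origin at its centre, level with the inner floor.
- square_nest: White square nest, fixed on the inner floor of the box in its other half, square to the box: inner 76 x 76, outer 84 x 84, rim 6 high, open in the middle. Origin at its centre, level with the inner floor.
- shaker_mid (a point): Salt shaker, steel with a black top, a bystander standing loose between the things: diameter 36, height 62. Point at its centre.
- cup_stack_mid (a point): Stack of empty white cups, a loose bystander at the far side: diameter 62, height 80. Point at its centre.
Not all that is in view belongs to the job. What is shaped like the part that bears divider_rib but brown is not meant.

How it is judged:
On the way, in this order (a step that is already met when the one before it is completed fails the run):
1. both tubs stand released in their own nests, with the divider tray not yet in the box (horizontal distance between round_tub_mid and round_nest below 0.012 m and height (world z) of round_tub_mid between 0.02 and 0.026 m and angle between each of round_tub_mid, square_tub_mid's own z axis and vertical below 0.08 rad and horizontal distance between square_tub_mid and square_nest below 0.012 m and height (world z) of square_tub_mid between 0.02 and 0.026 m and contact force between the fingers and round_tub below 0.1 N and contact force between the fingers and square_tub below 0.1 N and horizontal distance between divider_rib and box above 0.15 m), for 0.2 s.
2. the divider tray lies released and level on both tubs (horizontal distance between round_tub_mid and round_nest below 0.012 m and height (world z) of round_tub_mid between 0.02 and 0.026 m and angle between each of round_tub_mid, square_tub_mid's own z axis and vertical below 0.08 rad and horizontal distance between square_tub_mid and square_nest below 0.012 m and height (world z) of square_tub_mid between 0.02 and 0.026 m and horizontal distance between divider_rib and box below 0.014 m and height (world z) of divider_rib between 0.064 and 0.072 m and angle between divider_rib's own z axis and vertical below 0.06 rad and angle between the x axis of divider_rib and the x axis of box, either way round below 0.15 rad and contact force between the fingers and divider below 0.1 N and not ((x of sauce_pot_mid in the frame of divider_rib between -0.066 and -0.042 m and y of sauce_pot_mid in the frame of divider_rib between -0.012 and 0.012 m and z of sauce_pot_mid in the frame of divider_rib between -0.009 and -0.003 m and angle between sauce_pot_mid's own z axis and vertical below 0.1 rad) or (x of carton_mid in the frame of divider_rib between 0.042 and 0.066 m and y of carton_mid in the frame of divider_rib between -0.012 and 0.012 m and z of carton_mid in the frame of divider_rib between -0.01 and -0.004 m and angle between carton_mid's own z axis and vertical below 0.1 rad))), for 0.2 s.
3. the sauce pot and the carton stand in their recesses on the tray (horizontal distance between divider_rib and box below 0.014 m and height (world z) of divider_rib between 0.064 and 0.072 m and angle between divider_rib's own z axis and vertical below 0.06 rad and angle between the x axis of divider_rib and the x axis of box, either way round below 0.15 rad and x of sauce_pot_mid in the frame of divider_rib between -0.066 and -0.042 m and y of sauce_pot_mid in the frame of divider_rib between -0.012 and 0.012 m and z of sauce_pot_mid in the frame of divider_rib between -0.009 and -0.003 m and angle between each of sauce_pot_mid, carton_mid's own z axis and vertical below 0.1 rad and x of carton_mid in the frame of divider_rib between 0.042 and 0.066 m and y of carton_mid in the frame of divider_rib between -0.012 and 0.012 m and z of carton_mid in the frame of divider_rib between -0.01 and -0.004 m and angle between the y axis of carton_mid and the y axis of divider_rib, either way round below 0.25 rad and contact force between the fingers and sauce_pot below 0.1 N and contact force between the fingers and carton below 0.1 N), for 0.2 s.
At the end, for the whole second after the job is handed in: Each tub within 12 mm of its own nest's centre, upright on the box floor; tray level on both tubs, within 14 mm of the box's centre and 0.15 rad of its length (either way round); pot and carton flat in their recesses within 12 mm, carton within 0.25 rad; all released, at rest (all of step 3 and horizontal distance between round_tub_mid and round_nest below 0.012 m and height (world z) of round_tub_mid between 0.02 and 0.026 m and angle between each of round_tub_mid, square_tub_mid's own z axis and vertical below 0.08 rad and horizontal distance between square_tub_mid and square_nest below 0.012 m and height (world z) of square_tub_mid between 0.02 and 0.026 m and linear speed of each of round_tub, square_tub, divider, sauce_pot, carton below 0.02 m/s and contact force between the fingers and round_tub below 0.1 N and contact force between the fingers and square_tub below 0.1 N and contact force between the fingers and divider below 0.1 N); the robot touches nothing.
It fails at once if a thing was dropped (falling faster than 0.7 m/s with no finger on it) ((linear speed of round_tub above 0.7 m/s and contact force between the fingers and round_tub below 0.05 N) or (linear speed of square_tub above 0.7 m/s and contact force between the fingers and square_tub below 0.05 N) or (linear speed of divider above 0.7 m/s and contact force between the fingers and divider below 0.05 N) or (linear speed of sauce_pot above 0.7 m/s and contact force between the fingers and sauce_pot below 0.05 N) or (linear speed of carton above 0.7 m/s and contact force between the fingers and carton below 0.05 N)).
It fails at once if a tub, the pot or the carton was tipped more than 40 degrees (angle between any of round_tub_mid, square_tub_mid, sauce_pot_mid, carton_mid's own z axis and vertical above 0.7 rad).
It fails at once if the salt shaker was pushed more than 25 mm or knocked over (distance of shaker_mid from where it was at the start of the episode above 0.025 m or angle between shaker_mid's own z axis and vertical above 0.5 rad).
It fails at once if the stack of cups was pushed more than 25 mm or knocked over (distance of cup_stack_mid from where it was at the start of the episode above 0.025 m or angle between cup_stack_mid's own z axis and vertical above 0.5 rad).
It also fails if it takes over 134 s, if anything falls off the work surface, if the arm or the gripper's body presses on something with over 40 N, if the wrist force passes 120 N, or if a joint passes its speed limit or range.

## Robot

A 7-joint arm with a two-finger parallel gripper is mounted at the origin on the work surface. World frame = base frame: x ahead of the robot, y to its left, z up, the work surface at z = 0. Lengths are in m, angles in rad, forces in N, time in s.
With the tool pointing down it reaches from about 0.4 to 0.85 m from the base axis. Payload 4.4 kg.
Tool frame: the origin (TCP) lies midway between the tips of the shut fingers; the grasp point (between the pads) lies bot.grip_depth behind it (bot.grip_depth is the distance from the TCP to the grasp point, in m); z points along the fingers, y is the line along which they close (so a half turn about z gives the same grasp; the last joint's range is limited). The gripper opens to 94 mm and grips with 3 to 60 N. Pads are 16 mm wide; open, the fingers measure 119 mm over their backs; the gripper's body (75 mm by 177 mm) begins 78 mm behind the grasp point.
Start: joints at [-1.352, 0.628, 0.038, 1.517, -0.027, 0.996, -0.02], TCP at [0.183, 0.624, 0.167] pointing down, gripper open.
Joint ranges: [-3.06, 3.06], [-0.37, 2.12], [-1.25, 1.32], [0.18, 2.47], [-1.1, 4.24], [0.23, 1.98], [-2.94, 2.94]. Speed limits (rad/s): [2.57, 2.57, 3.14, 3.14, 3.14, 3.14, 3.14].

## Interface

Orientations are given as a rotation vector (axis times angle).
In Python, from plant import bot gives the robot as it stands.
- The arm moves only by the tool step_arm, never from a script. Its argument "commands" is a list of rows, each an object with "jaw": the opening, from 0 (shut) to 1 (fully open); "travel": the shift along the tool's x, y, z in m, a list of three; "twist": the turn, a rotation vector about the tool's x, y, z in rad, a list of three. In form: [{"jaw": jaw, "travel": [dx, dy, dz], "twist": [wx, wy, wz]}, ...]. A call has 1 to 10 rows; each row is the pose to reach, as a shift and turn from the pose commanded when the call began, along the tool's axes at that moment; what a row does not reach only later rows make up. A row lasts 1/10 s, in which the tool goes at most 50 mm and 8.59 degrees, less where a joint would pass 70% of its speed; a pose out of reach is approached as far as the arm can. A call with a gripper value outside its range is refused whole. The fingers move at their own pace and stop on an object; "grip_force" is the grip in N (left out, the last holds). Time passes only in rows, so rows that repeat a pose let the fingers close. It gives the time, the measured TCP pose, the force, the opening and the grip force at its end, in the units of the state.
- bot.observe(): the state, without advancing time (a new reading comes with each control period).
- bot.get_image(name): name is "side" or "top" or "wrist"; returns a dict with "img" (400x640x3 uint8, red, green, blue), "range_z" (400x640 float32, m along the optical axis (not along the pixel's ray), 0 where there is no reading), "K" (3x3 intrinsics, pixels), "k1" (the pictures are not rectified: a ray, as slopes to the right and down, at radius r is drawn at 1 + k1 r^2 times it, then the intrinsics apply), "R" (3x3) and "t" (3): a world point X has camera coordinates R X + t. Camera axes: x right, y down, z forward; pixel columns grow to the right and rows downward; lengths in m; the calibration is good to about 2 mm. A picture is of the moment at which its call begins.
- bot.finish_job(): hands the job in; it is judged then, once.
The state is a dict: "time_s": time; "joint_positions": joint angles; "qvel": joint speeds; "tau": joint torques, N m; "eef_pos": TCP position; "eef_rot": TCP orientation; "force": force on the tool from outside, world axes, zero at the start; "ft_torque": the same for the moment, N m; "grip_width": opening from 0.0 (shut) to 1.0 (fully open); "gripper_force": force on a finger pad.
Only numpy, scipy, OpenCV 4.12 (cv2) and the standard library are available. Lean on these libraries where they do the work, as an engineer would, in place of code of your own. Each camera call takes 0.05 s, during which the arm holds its last target. There are 200 camera calls.

## Working session

There is one attempt and no reset: what is moved stays moved. The work goes in short steps, Python scripts to look and compute and a tool call to move; the robot and the scene stay as the last step left them, time stands still between calls to the robot, and variables do not carry over. Pictures are saved under pics/ and viewed, at most 14 in all, crops included, and the job is handed in when it is done.

Besides the shell and the picture viewer there is one more tool, called after ">>>" in YAML: its name, and indented under it one key for each argument. step_arm: Moves the arm, as the interface text tells. Its arguments: {"type":"object","properties":{"commands":{"type":"array"},"grip_force":{"type":"number"}},"required":["commands"]}

```bash
mkdir -p pics; ls; python3 - <<'E'
from plant import bot
import cv2,numpy as np
s=bot.observe();print({k:np.round(v,3) for k,v in s.items()},bot.grip_depth)
for n in ['top','side']:
    d=bot.get_image(n);cv2.imwrite(f'pics/{n}0.png',d['img'][:,:,::-1]);np.savez(f'{n}0.npz',**d)
    print(n,d['K'],d['k1'],d['R'],d['t'],(d['range_z']>0).mean())
E
```

```text
pics
{'time_s': np.float64(0.0), 'joint_positions': array([-1.352,  0.629,  0.038,  1.518, -0.027,  0.996, -0.02 ]), 'qvel': array([ 0.001,  0.   , -0.001,  0.   , -0.001, -0.001,  0.   ]), 'tau': array([-0.0000e+00, -5.4974e+01,  1.1440e+00, -1.8663e+01, -5.2000e-02,
        2.4000e-02,  0.0000e+00]), 'eef_pos': array([0.182, 0.623, 0.167]), 'eef_rot': array([-4.46e-01, -3.11e+00,  3.00e-03]), 'force': array([-0.717,  0.152, -0.404]), 'ft_torque': array([-0.017,  0.01 , -0.014]), 'gripper_force': np.float64(0.0), 'grip_width': np.float64(1.002)} 0.0188
top [[433.72872431   0.         311.19249252]
 [  0.         433.72872431 189.61260014]
 [  0.           0.           1.        ]] -0.0287976771673134 [[ 0.02725174 -0.99962572 -0.00240094]
 [-0.9977841  -0.02705554 -0.06078564]
 [ 0.06069793  0.00405213 -0.99814796]] [-0.10543811  0.47432327  1.1908165 ] 0.9962421875
side [[467.28423626   0.         319.44264366]
 [  0.         467.28423626 192.70625313]
 [  0.           0.           1.        ]] 0.03261108309386382 [[-0.979952   -0.19906349 -0.00823475]
 [-0.14130967  0.72358915 -0.67561107]
 [ 0.14044807 -0.66090277 -0.73721223]] [0.43673912 0.20127362 1.4433553 ] 0.99601953125
```

View pics/top0.png

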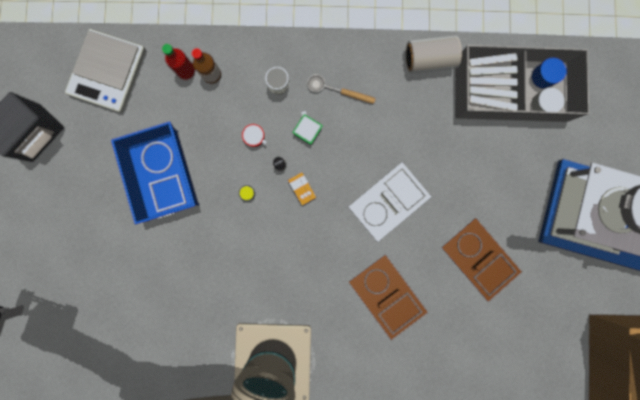

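View pics/side0.png

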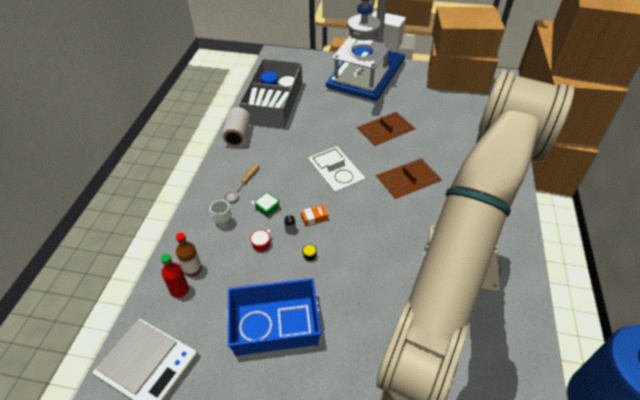

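Top view: box (157,173), with the round nest at (157,156) and the square nest at (167,193). Red tub (254,135), green tub (307,128), shaker (279,163), pot (247,193), carton (302,188), white tray (390,202) with its round recess at (376,214), cups (277,80).

```bash
cat > h.py <<'E'
import cv2,numpy as np
def cloud(d):
    K=d['K'];h,w=d['range_z'].shape
    u,v=np.meshgrid(np.arange(w),np.arange(h))
    p=cv2.undistortPoints(np.stack([u,v],-1).reshape(-1,1,2).astype(float),K,np.array([float(d['k1']),0,0,0])).reshape(h,w,2)
    c=np.concatenate([p,np.ones((h,w,1))],-1)
    return c,(c*d['range_z'][...,None]-d['t'])@d['R']
def onplane(d,z):
    "world xyz of every pixel's ray cut with plane z"
    c,_=cloud(d);r=c@d['R'];o=-d['R'].T@d['t']
    return o+r*((z-o[2])/r[...,2])[...,None]
def hsv(d): return cv2.cvtColor(d['img'],cv2.COLOR_RGB2HSV)
def rect(m,X):
    "biggest blob of a mask: centre, minAreaRect in world xy (mm)"
    n,l,s,_=cv2.connectedComponentsWithStats(m.astype(np.uint8))
    k=1+s[1:,4].argmax();P=X[l==k][:,:2]
    (c,sz,a)=cv2.minAreaRect((P*1000).astype(np.float32))
    b=cv2.boxPoints((c,sz,a)); e=[b[1]-b[0],b[2]-b[1]]; L=max(e,key=np.linalg.norm)
    return dict(cen=(P.mean(0)*1000).round(1),rc=np.round(c,1),size=np.round(sorted(sz),1),longdeg=np.round(np.degrees(np.arctan2(L[1],L[0]))%180,1),n=int((l==k).sum()))
E
cat > m.py <<'E'
from h import *
for n in ['top','side']:
    d=dict(np.load(f'{n}0.npz')); H=hsv(d);_,W=cloud(d);h,s,v=H[...,0],H[...,1],H[...,2]
    reg=lambda cx,cy,r:(np.hypot(W[...,0]-cx,W[...,1]-cy)<r)
    # approx centres from top image pixels
    A=dict(np.load('top0.npz'));
    for nm,px,z,r in [('red',(254,135),.038,.06),('green',(307,128),.038,.06),('pot',(247,193),.032,.05),('shaker',(279,163),.062,.04),('carton',(302,188),.030,.065),('cups',(277,80),.08,.06),('tray',(390,202),.004,.16),('box',(157,173),.084,.17)]:
        c=onplane(A,z)[px[1],px[0]]
        X=onplane(d,z)
        m=reg(c[0],c[1],r)&(W[...,2]>z-.007)&(W[...,2]<z+.008)
        if nm=='tray': m=reg(c[0],c[1],r)&(s<40)&(v>150)&(W[...,2]<.02)
        zz=np.median(W[...,2][m]) if m.any() else 0
        print(n,nm,m.sum(),'z',round(zz*1000,1),rect(m,X) if m.sum()>5 else '')
    print(n,'table z',np.median(W[250:290,200:300,2])*1000)
d=dict(np.load('top0.npz'))
cv2.imwrite('pics/crop0.png',cv2.resize(d['img'][60:250,95:445,::-1],None,fx=2.28,fy=2.28,interpolation=cv2.INTER_CUBIC))
E
python3 m.py
```

```text
top red 405 z 37.5 {'cen': array([622.6,  70.9]), 'rc': array([623.3,  71.5]), 'size': array([61.3, 62.1]), 'longdeg': np.float32(104.1), 'n': 405}
top green 517 z 37.7 {'cen': array([644.9, -77.3]), 'rc': array([648.2, -76.6]), 'size': array([67.8, 68.5]), 'longdeg': np.float32(149.3), 'n': 517}
top pot 205 z 31.4 {'cen': array([463.2,  84.3]), 'rc': array([463.2,  84.4]), 'size': array([41.2, 41.2]), 'longdeg': np.float32(2.0), 'n': 205}
top shaker 116 z 59.9 {'cen': array([545. ,  -3.6]), 'rc': array([544.5,  -4.5]), 'size': array([29.7, 32.2]), 'longdeg': np.float32(91.5), 'n': 116}
top carton 479 z 29.9 {'cen': array([479.5, -67. ]), 'rc': array([479.5, -67. ]), 'size': array([45. , 79.9]), 'longdeg': np.float32(30.7), 'n': 479}
top cups 411 z 77.9 {'cen': array([771.4,   7.6]), 'rc': array([772.3,   6.9]), 'size': array([58.9, 60.2]), 'longdeg': np.float32(1.8), 'n': 411}
top tray 3163 z 3.4 {'cen': array([ 450.4, -312.7]), 'rc': array([ 450.9, -312.6]), 'size': array([132.5, 202.7]), 'longdeg': np.float32(131.4), 'n': 3163}
top box 898 z 84.0 {'cen': array([507.7, 332.7]), 'rc
[... 682 characters left out ...]
 array([31.5, 32.5]), 'longdeg': np.float32(101.1), 'n': 75}
side carton 286 z 30.5 {'cen': array([477.1, -66.9]), 'rc': array([476.3, -65.8]), 'size': array([53.1, 81.2]), 'longdeg': np.float32(29.4), 'n': 286}
side cups 241 z 78.5 {'cen': array([767.1,   9.3]), 'rc': array([767.1,   8.7]), 'size': array([60.5, 62.6]), 'longdeg': np.float32(159.7), 'n': 241}
side tray 2834 z 2.6 {'cen': array([ 440.6, -302.8]), 'rc': array([ 449.9, -310.9]), 'size': array([301.5, 316. ]), 'longdeg': np.float32(177.5), 'n': 2740}
side box 879 z 83.9 {'cen': array([507.1, 326.1]), 'rc': array([504.6, 326.1]), 'size': array([169.5, 239. ]), 'longdeg': np.float32(18.9), 'n': 879}
side table z 1.0727989938934663
```

View pics/crop0.png

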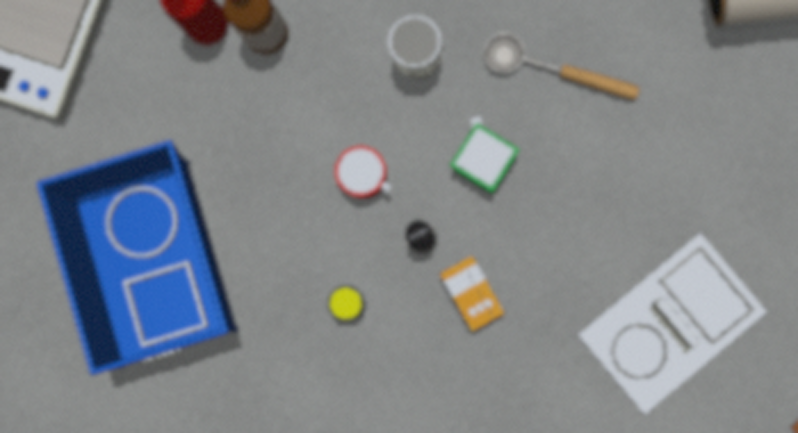

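The crop shows each tub's pull tab: the red one at lower right and the green one at its upper corner. The round nest is in the box's far (+x) half and the square nest in the near half. The measured sizes match the ones given, so I'll move over the red tub.

>>> step_arm:
  commands:
    - {"jaw": 1, "travel": [-0.577, -0.406, 0], "twist": [0, 0, -0.616]}
    - {"jaw": 1, "travel": [-0.577, -0.406, 0], "twist": [0, 0, -0.616]}
    - {"jaw": 1, "travel": [-0.577, -0.406, 0], "twist": [0, 0, -0.616]}
    - {"jaw": 1, "travel": [-0.577, -0.406, 0], "twist": [0, 0, -0.616]}
    - {"jaw": 1, "travel": [-0.577, -0.406, 0], "twist": [0, 0, -0.616]}
    - {"jaw": 1, "travel": [-0.577, -0.406, 0], "twist": [0, 0, -0.616]}
    - {"jaw": 1, "travel": [-0.577, -0.406, 0], "twist": [0, 0, -0.616]}
    - {"jaw": 1, "travel": [-0.577, -0.406, 0], "twist": [0, 0, -0.616]}
    - {"jaw": 1, "travel": [-0.577, -0.406, 0], "twist": [0, 0, -0.616]}
    - {"jaw": 1, "travel": [-0.577, -0.406, 0], "twist": [0, 0, -0.616]}
  grip_force: 20

```text
time_s: 1.1
eef_pos: [0.495, 0.2309, 0.1673]
eef_rot: [0.518, -3.098, 0.0]
force: [0.6, 0.8, 0.2]
grip_width: 1.0
gripper_force: 0.0
```

```bash
cat > to.py <<'E'
# usage: to.py x y z(mm TCP) yaw(deg, closing line, tool y): prints travel (m) & twist (rad) from current pose
import sys,numpy as np
from scipy.spatial.transform import Rotation as R
from plant import bot
s=bot.observe();A=R.from_rotvec(s['eef_rot']);p=np.array(s['eef_pos'])
y=A.apply([0,1,0]);print('t',round(float(s['time_s']),2),'pos',(p*1000).round(1),'yaw',np.degrees(np.arctan2(y[1],y[0])).round(2),'j7',np.round(s['joint_positions'][6],2),'w',np.round(s['grip_width'],3),'gf',np.round(s['gripper_force'],2),'F',np.round(s['force'],1))
for a in sys.argv[1:]:
    x_,y_,z_,w=map(float,a.split(','));w=np.radians(w)
    yt=np.array([np.cos(w),np.sin(w),0]);zt=np.array([0,0,-1.]);T=R.from_matrix(np.stack([np.cross(yt,zt),yt,zt],1))
    print(a,'travel',A.inv().apply(np.array([x_,y_,z_])/1000-p).round(4),'twist',(A.inv()*T).as_rotvec().round(4))
E
python3 to.py 621.5,71,160,109
python3 - <<'E'
from h import *
for n in ['top','side']:
    d=dict(np.load(f'{n}0.npz'));H=hsv(d);_,W=cloud(d);h,s,v=H[...,0].astype(int),H[...,1],H[...,2]
    near=lambda x,y,r:np.hypot(W[...,0]-x,W[...,1]-y)<r
    X=onplane(d,.038)
    g=near(.644,-.077,.06)&(h>50)&(h<85)&(s>80)&(W[...,2]>.030)
    print(n,'green',rect(g,X)); 
    f=near(.644,-.077,.028)&(s<40)&(W[...,2]>.03);print(n,'film',rect(f,X))
    f=near(.622,.071,.06)&(s<60)&(v>150)&(W[...,2]>.03);print(n,'redfilm',rect(f,X))
    X=onplane(d,.010)
    w=near(.506,.3265,.12)&(W[...,2]<.03)&(s<130)&(v>120)
    for nm,c in [('rn',(.556,.344)),('sn',(.456,.309))]:
        print(n,nm,rect(cv2.dilate((w&near(*c,.065)).astype(np.uint8),np.ones((1,1)))>0,X))
    X=onplane(d,.036);r=near(.4505,-.3115,.06)&(W[...,2]>.020);print(n,'rib',r.sum(),rect(r,X) if r.sum()>5 else '')
    X=onplane(d,.004);t=near(.4505,-.3115,.125)&(s<40)&(v>150);print(n,'tray',rect(t,X))
E
```

```text
t 1.1 pos [495.  230.9 167.3] yaw 108.98 j7 1.35 w 1.0 gf 0.0 F [0.6 0.8 0.2]
621.5,71,160,109 travel [-0.0676 -0.1924  0.0073] twist [ 0.     -0.0004 -0.0004]
top green {'cen': array([624.1, -84.4]), 'rc': array([625. , -81.9]), 'size': array([44.8, 79.4]), 'longdeg': np.float32(106.2), 'n': 59}
top film {'cen': array([643.9, -77. ]), 'rc': array([643.9, -76.7]), 'size': array([50.5, 50.8]), 'longdeg': np.float32(148.3), 'n': 301}
top redfilm {'cen': array([623.1,  72.6]), 'rc': array([623. ,  72.8]), 'size': array([50.6, 51.2]), 'longdeg': np.float32(46.6), 'n': 300}
top rn {'cen': array([558.9, 345.9]), 'rc': array([558.9, 345.3]), 'size': array([87.9, 88.5]), 'longdeg': np.float32(91.5), 'n': 287}
top sn {'cen': array([458.3, 312.3]), 'rc': array([457.6, 310.9]), 'size': array([88.5, 89.2]), 'longdeg': np.float32(108.9), 'n': 358}
top rib 133 {'cen': array([ 451. , -312.2]), 'rc': array([ 450.8, -312.5]), 'size': array([14. , 70.6]), 'longdeg': np.float32(41.8), 'n': 133}
top tray {'cen': array([ 450.5, -313. ]), 'rc': array([ 450.9, -312.6]), 'size': array([132.5, 202.7]), 'long
[... 315 characters left out ...]
de redfilm {'cen': array([620.5,  68.8]), 'rc': array([621.4,  65.3]), 'size': array([51.3, 61.1]), 'longdeg': np.float32(92.7), 'n': 188}
side rn {'cen': array([558.6, 339.5]), 'rc': array([558. , 342.3]), 'size': array([85.6, 90.1]), 'longdeg': np.float32(15.6), 'n': 239}
side sn {'cen': array([457.5, 303.7]), 'rc': array([455.9, 307.1]), 'size': array([85.8, 87.5]), 'longdeg': np.float32(19.0), 'n': 288}
side rib 103 {'cen': array([ 448.5, -307.1]), 'rc': array([ 446.2, -305. ]), 'size': array([31.9, 77.2]), 'longdeg': np.float32(42.6), 'n': 103}
side tray {'cen': array([ 445.9, -308.6]), 'rc': array([ 447.4, -314.8]), 'size': array([234.6, 240.9]), 'longdeg': np.float32(10.9), 'n': 1930}
```

>>> step_arm:
  commands:
    - {"jaw": 1, "travel": [-0.068, -0.192, 0], "twist": [0, 0, 0]}
    - {"jaw": 1, "travel": [-0.068, -0.192, 0], "twist": [0, 0, 0]}
    - {"jaw": 1, "travel": [-0.068, -0.192, 0], "twist": [0, 0, 0]}
    - {"jaw": 1, "travel": [-0.068, -0.192, 0], "twist": [0, 0, 0]}
    - {"jaw": 1, "travel": [-0.068, -0.192, 0], "twist": [0, 0, 0]}
    - {"jaw": 1, "travel": [-0.068, -0.192, 0.0], "twist": [0, 0, 0]}
    - {"jaw": 1, "travel": [-0.068, -0.192, 0.04], "twist": [0, 0, 0]}
    - {"jaw": 1, "travel": [-0.068, -0.192, 0.08], "twist": [0, 0, 0]}
    - {"jaw": 1, "travel": [-0.068, -0.192, 0.08], "twist": [0, 0, 0]}

```text
time_s: 2.0
eef_pos: [0.615, 0.075, 0.0826]
eef_rot: [0.521, -3.087, -0.002]
force: [-0.9, 0.4, -0.2]
grip_width: 1.002
gripper_force: 0.0
```

```bash
python3 - <<'E'
from plant import bot
import cv2,numpy as np
d=bot.get_image('wrist');cv2.imwrite('pics/w1.png',d['img'][:,:,::-1]);np.savez('w1.npz',**d)
E
python3 to.py 622,71,12,109
```

```text
t 2.05 pos [617.7  75.1  85.6] yaw 109.13 j7 1.67 w 1.0 gf 0.0 F [0.8 1.  0.9]
622,71,12,109 travel [-0.0032 -0.0055  0.0735] twist [ 0.0022 -0.0059  0.0023]
```

View pics/w1.png

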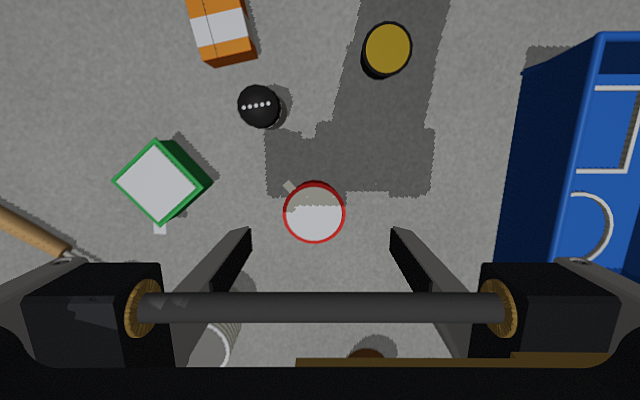

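Wrist view: red tub at (314,212), centred between the jaws, with its tab at (289,186) clear of both fingers. I'll let the arm settle and refine with the wrist camera.

>>> step_arm:
  commands:
    - {"jaw": 1, "travel": [0, 0, 0], "twist": [0, 0, 0]}
    - {"jaw": 1, "travel": [0, 0, 0], "twist": [0, 0, 0]}
    - {"jaw": 1, "travel": [0, 0, 0], "twist": [0, 0, 0]}

```text
time_s: 2.35
eef_pos: [0.6223, 0.0738, 0.0895]
eef_rot: [-0.518, 3.095, 0.0]
force: [0.1, 0.6, 0.5]
grip_width: 0.997
gripper_force: 0.0
```

```bash
cat > w.py <<'E'
from h import *
from plant import bot
import sys
d=bot.get_image('wrist');_,W=cloud(d);H=hsv(d);h,s,v=H[...,0].astype(int),H[...,1],H[...,2]
near=lambda x,y,r:np.hypot(W[...,0]-x,W[...,1]-y)<r
for nm,x,y,z,r in [('red',.622,.071,.038,.045),('green',.644,-.077,.038,.05),('pot',.462,.084,.032,.04),('shaker',.544,-.003,.062,.03),('carton',.478,-.067,.030,.065)]:
    m=near(x,y,r)&(abs(W[...,2]-z)<.006); m=cv2.morphologyEx(m.astype(np.uint8),cv2.MORPH_OPEN,np.ones((15,15)))>0
    if m.sum()>200: print(nm,'z',(np.median(W[...,2][m])*1000).round(1),rect(m,onplane(d,z)),'cols',np.where(m)[1].min(),np.where(m)[1].max(),'rows',np.where(m)[0].min(),np.where(m)[0].max())
E
python3 w.py;python3 to.py 622,71,12,109
```

```text
red z 37.1 {'cen': array([619.7,  71. ]), 'rc': array([621.5,  71.1]), 'size': array([56.4, 59. ]), 'longdeg': np.float32(61.9), 'n': 2284} cols 288 347 rows 174 231
green z 37.6 {'cen': array([639.8, -75. ]), 'rc': array([642.9, -77.5]), 'size': array([60.8, 62.2]), 'longdeg': np.float32(150.6), 'n': 3197} cols 137 203 rows 136 205
pot z 31.0 {'cen': array([462.7,  83.7]), 'rc': array([464.1,  82.5]), 'size': array([26.2, 42.4]), 'longdeg': np.float32(89.0), 'n': 1198} cols 369 412 rows 22 60
shaker z 60.9 {'cen': array([545.4,  -8.4]), 'rc': array([545.1,  -8.8]), 'size': array([19.5, 22.1]), 'longdeg': np.float32(19.0), 'n': 664} cols 245 268 rows 80 109
carton z 29.4 {'cen': array([496.7, -58.6]), 'rc': array([496.4, -57.8]), 'size': array([34.3, 49.7]), 'longdeg': np.float32(109.1), 'n': 2259} cols 195 254 rows 0 45
t 2.4 pos [622.   73.6  89.1] yaw 108.98 j7 1.67 w 1.003 gf 0.0 F [-0.  -0.2  0.5]
622,71,12,109 travel [ 0.001  -0.0025  0.0771] twist [-0.0004  0.0027 -0.0004]
```

>>> step_arm:
  commands:
    - {"jaw": 1, "travel": [0.001, -0.0025, 0.03], "twist": [0, 0, 0]}
    - {"jaw": 1, "travel": [0.001, -0.0025, 0.06], "twist": [0, 0, 0]}
    - {"jaw": 1, "travel": [0.001, -0.0025, 0.077], "twist": [0, 0, 0]}
    - {"jaw": 1, "travel": [0.001, -0.0025, 0.077], "twist": [0, 0, 0]}
    - {"jaw": 0, "travel": [0.001, -0.0025, 0.077], "twist": [0, 0, 0]}
    - {"jaw": 0, "travel": [0.001, -0.0025, 0.077], "twist": [0, 0, 0]}
    - {"jaw": 0, "travel": [0.001, -0.0025, 0.077], "twist": [0, 0, 0]}
    - {"jaw": 0, "travel": [0.001, -0.0025, 0.077], "twist": [0, 0, 0]}
    - {"jaw": 0, "travel": [0.001, -0.0025, 0.077], "twist": [0, 0, 0]}
  grip_force: 20

```text
time_s: 3.3
eef_pos: [0.6212, 0.0707, 0.0111]
eef_rot: [-0.518, 3.098, -0.0]
force: [-0.4, -0.2, -0.6]
grip_width: 0.614
gripper_force: 0.0
```

```bash
python3 to.py 558.3,344,160,109
```

```text
t 3.3 pos [621.2  70.7  11.1] yaw 108.97 j7 1.66 w 0.614 gf 0.0 F [-0.4 -0.2 -0.6]
558.3,344,160,109 travel [-0.0296  0.2789 -0.149 ] twist [-0.0002  0.0009 -0.0005]
```

>>> step_arm:
  commands:
    - {"jaw": 0, "travel": [0, 0, 0], "twist": [0, 0, 0]}
    - {"jaw": 0, "travel": [0, 0, 0], "twist": [0, 0, 0]}

```text
time_s: 3.5
eef_pos: [0.6208, 0.0706, 0.0105]
eef_rot: [-0.518, 3.099, 0.0]
force: [0.2, -0.1, 1.0]
grip_width: 0.44
gripper_force: 0.0
```

```bash
python3 to.py 558.3,344,160,109;  python3 - <<'E'
from plant import bot
import cv2,numpy as np
d=bot.get_image('wrist');cv2.imwrite('pics/w2.png',d['img'][:,:,::-1])
E
```

```text
t 3.5 pos [620.8  70.6  10.5] yaw 108.97 j7 1.66 w 0.44 gf 0.0 F [ 0.2 -0.1  1. ]
558.3,344,160,109 travel [-0.0298  0.2788 -0.1495] twist [ 0.      0.0001 -0.0005]
```

View pics/w2.png

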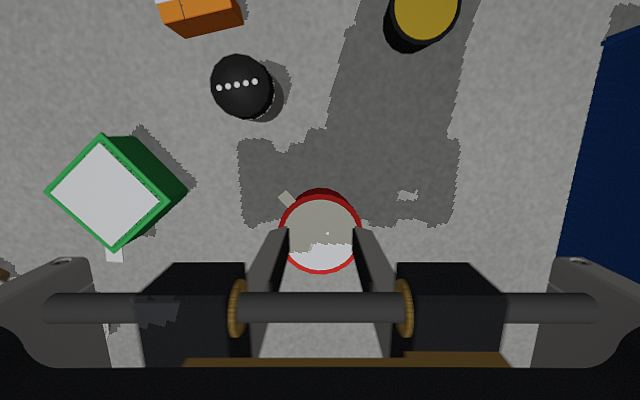

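The fingers are at 41 mm with no force, although the tub at (320,232) is 62 mm wide. It may be squeezing out towards the robot, so I'll check the geometry.

```bash
python3 w.py;python3 to.py;  python3 - <<'E'
from plant import bot
from h import *
d=bot.get_image('wrist');_,W=cloud(d)
for u,v in [(285,235),(281,240),(275,250),(265,265),(358,235),(362,240),(370,255),(320,200),(320,260),(320,190)]: print((u,v),(W[v,u]*1000).round(1))
o=-d['R'].T@d['t'];print('cam',o.round(3))
E
```

```text
red z 37.1 {'cen': array([615.8,  65.7]), 'rc': array([619.7,  67.5]), 'size': array([46.7, 54.3]), 'longdeg': np.float32(18.9), 'n': 3472} cols 285 351 rows 194 271
green z 37.6 {'cen': array([641.4, -81. ]), 'rc': array([641.9, -77.8]), 'size': array([60.6, 62.3]), 'longdeg': np.float32(149.5), 'n': 5957} cols 50 147 rows 149 246
pot z 31.1 {'cen': array([470.7,  84.6]), 'rc': array([472.6,  85.9]), 'size': array([24.3, 42.6]), 'longdeg': np.float32(108.6), 'n': 2345} cols 390 460 rows 0 45
shaker z 60.2 {'cen': array([545. ,  -3.1]), 'rc': array([545.6,  -3.3]), 'size': array([29.5, 31.1]), 'longdeg': np.float32(109.0), 'n': 2714} cols 211 267 rows 56 114
carton z 29.1 {'cen': array([512.3, -54. ]), 'rc': array([512.2, -53. ]), 'size': array([10.7, 34.7]), 'longdeg': np.float32(109.2), 'n': 1004} cols 161 216 rows 0 20
t 3.6 pos [620.8  70.7  10.4] yaw 108.98 j7 1.66 w 0.355 gf 0.0 F [ 0.4 -0.1  0.2]
(285, 235) [619.4  46.2  64.5]
(281, 240) [619.5  45.   73.3]
(275, 250) [619.8  43.8  88. ]
(265, 265) [620.6  41.9 105. ]
(358, 235) [604.4  88.3  65.9]
(362, 240) [603.9  89.4  74.3]
(370, 255) [604.5  91.4  92.1]
(320, 200) [597.9  61.6  36.6]
(320, 260) [641.1  76.3  36.4]
(320, 190) [595.6  60.7  13.9]
cam [0.554 0.047 0.227]
```

```bash
python3 - <<'E'
from plant import bot
from h import *
d=dict(np.load('w1.npz'));_,W=cloud(d)
for u,v in [(248,231),(245,240),(251,232),(392,231),(396,240),(400,250)]: print('w1',(u,v),(W[v,u]*1000).round(1))
d=bot.get_image('wrist');_,W=cloud(d)
y=np.array([np.cos(np.radians(109)),np.sin(np.radians(109))]);x=np.array([y[1],-y[0]])
q=(W[...,:2]-[.6208,.0706]); a=q@y; b=q@x
for lo in range(0,120,10):
    m=(abs(b)<.02)&(W[...,2]*1000>lo)&(W[...,2]*1000<lo+10)
    if m.sum(): print(lo,m.sum(),'y',(a[m].min()*1000).round(),(a[m].max()*1000).round(),'rows',np.where(m)[0].min(),np.where(m)[0].max())
d=bot.get_image('side');cv2.imwrite('pics/s2.png',cv2.resize(d['img'][130:300,180:400,::-1],None,fx=3.5,fy=3.5))
E
```

```text
w1 (248, 231) [623.7  27.  126. ]
w1 (245, 240) [626.1  28.1 135.3]
w1 (251, 232) [626.6  28.1 119.3]
w1 (392, 231) [593.1 115.8 126.1]
w1 (396, 240) [595.2 116.6 136.2]
w1 (400, 250) [597.6 117.3 146. ]
0 1913 y -272.0 205.0 rows 195 244
10 676 y -150.0 205.0 rows 198 249
20 759 y -149.0 204.0 rows 201 254
30 6349 y -182.0 203.0 rows 204 260
40 874 y -20.0 203.0 rows 208 267
50 1104 y -27.0 202.0 rows 212 274
60 447 y -27.0 201.0 rows 232 279
70 372 y -28.0 26.0 rows 238 272
80 432 y -28.0 26.0 rows 244 278
90 540 y -28.0 26.0 rows 251 289
100 565 y -27.0 26.0 rows 260 291
110 578 y -24.0 23.0 rows 270 291
```

View pics/s2.png

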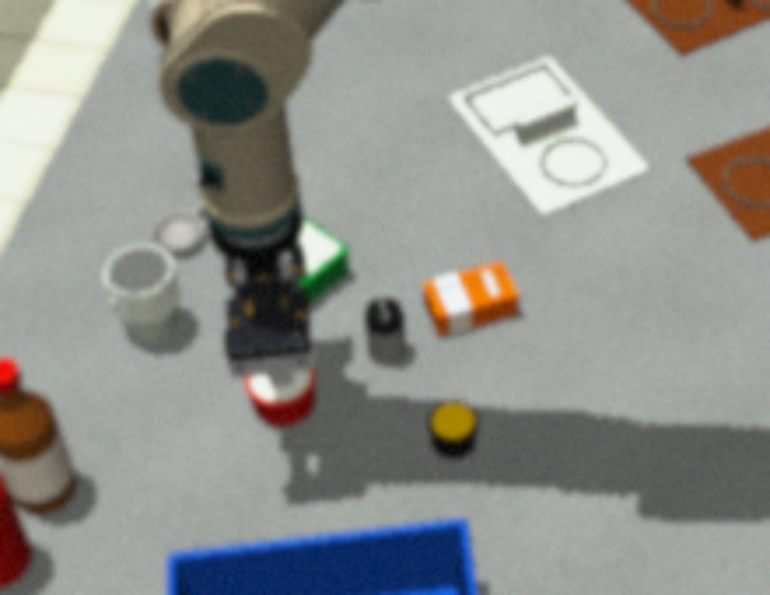

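The side view shows the fingertips above the red tub's lid at (282,375), not beside it. I'll compare the tip and camera heights in the two wrist frames.

```bash
python3 to.py; python3 - <<'E'
from plant import bot
from h import *
e=bot.get_image('wrist');w1=dict(np.load('w1.npz'))
for n,d,c in [('w1',w1,(215,255,385,430)),('now',e,(262,300,345,380))]:
    _,W=cloud(d);print(n,'cam',(-d['R'].T@d['t']).round(4),'fwd',d['R'][2].round(3))
    for v in range(222,246,2):
        print(v,[ (int(u),round(float(d['range_z'][v,u]),3),int(W[v,u,2]*1000)) for u in [c[0]+np.argmin(np.where(d['range_z'][v,c[0]:c[1]]>0,d['range_z'][v,c[0]:c[1]],9)), c[2]+np.argmin(np.where(d['range_z'][v,c[2]:c[3]]>0,d['range_z'][v,c[2]:c[3]],9))]])
E
```

```text
t 3.75 pos [620.7  70.7  10.4] yaw 108.98 j7 1.66 w 0.232 gf 0.0 F [ 0.   0.4 -1. ]
w1 cam [0.5508 0.0512 0.2998] fwd [ 0.221  0.079 -0.972]
222 [(239, 0.312, 0), (418, 0.314, 0)]
224 [(224, 0.314, 0), (385, 0.314, 0)]
226 [(247, 0.188, 120), (394, 0.188, 120)]
228 [(242, 0.184, 125), (396, 0.183, 125)]
230 [(235, 0.179, 129), (410, 0.18, 129)]
232 [(231, 0.176, 133), (412, 0.176, 133)]
234 [(241, 0.172, 136), (408, 0.172, 137)]
236 [(235, 0.169, 140), (414, 0.17, 139)]
238 [(224, 0.166, 143), (409, 0.166, 143)]
240 [(224, 0.163, 146), (413, 0.164, 145)]
242 [(231, 0.16, 149), (409, 0.16, 149)]
244 [(221, 0.157, 152), (413, 0.157, 152)]
now cam [0.554  0.0469 0.2267] fwd [ 0.232  0.079 -0.969]
222 [(286, 0.198, 37), (352, 0.198, 38)]
224 [(290, 0.198, 38), (355, 0.199, 37)]
226 [(289, 0.199, 37), (351, 0.198, 38)]
228 [(299, 0.184, 52), (345, 0.183, 53)]
230 [(290, 0.18, 56), (350, 0.18, 56)]
232 [(294, 0.176, 60), (354, 0.176, 60)]
234 [(287, 0.172, 64), (349, 0.172, 64)]
236 [(298, 0.169, 67), (351, 0.169, 67)]
238 [(287, 0.166, 70), (345, 0.166, 70)]
240 [(287, 0.162, 74), (345, 0.163, 73)]
242 [(294, 0.16, 77), (348, 0.16, 77)]
244 [(287, 0.157, 80), (355, 0.158, 79)]
```

The cameras agree that the fingertips sit about 37 mm above the reported TCP (tip z ≈ 48 at a reported z of 10), while xy matches. I'll reopen and go down in small steps, watching the force.

>>> step_arm:
  commands:
    - {"jaw": 1, "travel": [0, 0, 0], "twist": [0, 0, 0]}
    - {"jaw": 1, "travel": [0, 0, 0], "twist": [0, 0, 0]}
    - {"jaw": 1, "travel": [0, 0, 0], "twist": [0, 0, 0]}
    - {"jaw": 1, "travel": [0, 0, 0], "twist": [0, 0, 0]}
    - {"jaw": 1, "travel": [0, 0, 0], "twist": [0, 0, 0]}
    - {"jaw": 1, "travel": [0, 0, 0], "twist": [0, 0, 0]}
    - {"jaw": 1, "travel": [0, 0, 0], "twist": [0, 0, 0]}
    - {"jaw": 1, "travel": [0, 0, 0], "twist": [0, 0, 0]}
    - {"jaw": 1, "travel": [0, 0, 0.01], "twist": [0, 0, 0]}
    - {"jaw": 1, "travel": [0, 0, 0.02], "twist": [0, 0, 0]}

```text
time_s: 4.8
eef_pos: [0.6209, 0.0706, -0.0102]
eef_rot: [-0.518, 3.098, 0.0]
force: [-0.1, -0.0, -0.2]
grip_width: 0.988
gripper_force: 0.0
```

```bash
python3 to.py 621.8,71.1,-26,109; cat > tip.py <<'E'
from plant import bot
from h import *
d=bot.get_image('wrist');_,W=cloud(d)
m=(d['range_z']>.05)&(d['range_z']<.19);m[:215]=False;m[260:]=False
r=np.where(m)[0].min();c=np.where(m[r:r+3].any(0))[0]
print('finger tip row',r,'cols',c.min(),c.max(),'z',(W[r:r+3][m[r:r+3]][:,2].min()*1000).round(1))
E
python3 tip.py
```

```text
t 4.8 pos [620.9  70.6 -10.2] yaw 108.97 j7 1.65 w 0.988 gf 0.0 F [-0.1 -0.  -0.2]
621.8,71.1,-26,109 travel [-0.001   0.0002  0.0158] twist [-0.      0.0003 -0.0005]
finger tip row 215 cols 31 639 z 24.1
```

The reported z is −10 mm with no contact, which confirms the offset. I'll go down 15 mm more and grip.

>>> step_arm:
  commands:
    - {"jaw": 1, "travel": [-0.001, 0, 0.008], "twist": [0, 0, 0]}
    - {"jaw": 1, "travel": [-0.001, 0, 0.015], "twist": [0, 0, 0]}
    - {"jaw": 0, "travel": [-0.001, 0, 0.015], "twist": [0, 0, 0]}
    - {"jaw": 0, "travel": [-0.001, 0, 0.015], "twist": [0, 0, 0]}
    - {"jaw": 0, "travel": [-0.001, 0, 0.015], "twist": [0, 0, 0]}
    - {"jaw": 0, "travel": [-0.001, 0, 0.015], "twist": [0, 0, 0]}
    - {"jaw": 0, "travel": [-0.001, 0, 0.015], "twist": [0, 0, 0]}
    - {"jaw": 0, "travel": [-0.001, 0, 0.015], "twist": [0, 0, 0]}
    - {"jaw": 0, "travel": [-0.001, 0, 0.015], "twist": [0, 0, 0]}
  grip_force: 20

```text
time_s: 5.75
eef_pos: [0.622, 0.071, -0.0242]
eef_rot: [-0.518, 3.098, -0.0]
force: [-0.3, 0.5, 2.9]
grip_width: 0.654
gripper_force: 20.0
```

```bash
python3 to.py 558.3,344,124,109
```

```text
t 5.75 pos [622.   71.  -24.2] yaw 108.97 j7 1.65 w 0.654 gf 20.0 F [-0.3  0.5  2.9]
558.3,344,124,109 travel [-0.0286  0.2789 -0.1482] twist [-0.0001  0.0006 -0.0005]
```

>>> step_arm:
  commands:
    - {"jaw": 0, "travel": [0, 0, -0.03], "twist": [0, 0, 0]}
    - {"jaw": 0, "travel": [0, 0, -0.07], "twist": [0, 0, 0]}
    - {"jaw": 0, "travel": [0, 0, -0.11], "twist": [0, 0, 0]}
    - {"jaw": 0, "travel": [0, 0, -0.14], "twist": [0, 0, 0]}
    - {"jaw": 0, "travel": [-0.005, 0.04, -0.148], "twist": [0, 0, 0]}
    - {"jaw": 0, "travel": [-0.009, 0.085, -0.148], "twist": [0, 0, 0]}
    - {"jaw": 0, "travel": [-0.014, 0.13, -0.148], "twist": [0, 0, 0]}
    - {"jaw": 0, "travel": [-0.019, 0.175, -0.148], "twist": [0, 0, 0]}
    - {"jaw": 0, "travel": [-0.024, 0.22, -0.148], "twist": [0, 0, 0]}
    - {"jaw": 0, "travel": [-0.027, 0.255, -0.148], "twist": [0, 0, 0]}

```text
time_s: 6.75
eef_pos: [0.5626, 0.3243, 0.1231]
eef_rot: [0.521, -3.097, -0.002]
force: [0.3, -0.4, -2.3]
grip_width: 0.659
gripper_force: 20.0
```

>>> step_arm:
  commands:
    - {"jaw": 0, "travel": [-0.0015, 0.024, 0], "twist": [0, 0, 0]}
    - {"jaw": 0, "travel": [-0.0015, 0.024, 0], "twist": [0, 0, 0]}
    - {"jaw": 0, "travel": [-0.0015, 0.024, 0], "twist": [0, 0, 0]}
    - {"jaw": 0, "travel": [-0.0015, 0.024, 0], "twist": [0, 0, 0]}

```text
time_s: 7.15
eef_pos: [0.5587, 0.3417, 0.1231]
eef_rot: [0.514, -3.099, 0.003]
force: [0.8, -1.0, -1.6]
grip_width: 0.656
gripper_force: 20.0
```

```bash
python3 to.py 558.3,344,-17,109; python3 - <<'E'
from plant import bot
import cv2,numpy as np
d=bot.get_image('wrist');cv2.imwrite('pics/w3.png',d['img'][:,:,::-1]);np.savez('w3.npz',**d)
E
```

```text
t 7.15 pos [558.7 341.7 123.1] yaw 108.85 j7 1.25 w 0.656 gf 20.0 F [ 0.8 -1.  -1.6]
558.3,344,-17,109 travel [-0.0005  0.0026  0.1401] twist [-0.0018 -0.0007 -0.0027]
```

View pics/w3.png

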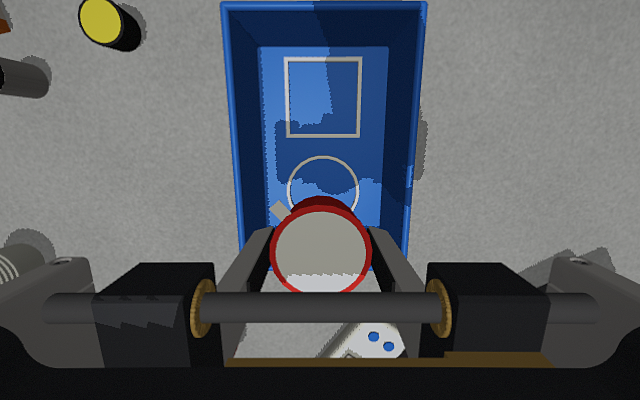

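The wrist view shows the tub held upright, the square nest at about (323,97) and the round nest at about (323,190). I'll measure the nests here.

```bash
python3 - <<'E'
from h import *
d=dict(np.load('w3.npz'));H=hsv(d);_,W=cloud(d);X=onplane(d,.010);s,v=H[...,1],H[...,2]
w=(s<110)&(W[...,2]<.025)
a=w.copy();a[:,:270]=0;a[:,375:]=0;a[:45]=0;a[145:]=0
print('sq',rect(a,X),np.median(W[...,2][a]))
b=w.copy();b[:,:280]=0;b[:,370:]=0;b[:150]=0;b[195:]=0
b=cv2.connectedComponentsWithStats(b.astype(np.uint8)); k=1+b[2][1:,4].argmax();P=X[b[1]==k][:,:2]
A=np.c_[2*P,np.ones(len(P))];c=np.linalg.lstsq(A,(P**2).sum(1),rcond=None)[0];print('round',c[:2].round(4),'r',np.sqrt(c[2]+c[0]**2+c[1]**2).round(4),len(P))
E
```

```text
sq {'cen': array([454. , 307.4]), 'rc': array([457.1, 308.3]), 'size': array([84.1, 84.5]), 'longdeg': np.float32(108.8), 'n': 1355} 0.009081452898065594
round [0.5567 0.3422] r 0.0412 429
```

>>> step_arm:
  commands:
    - {"jaw": 0, "travel": [0.0005, 0.0012, 0.03], "twist": [0, 0, 0]}
    - {"jaw": 0, "travel": [0.0005, 0.0012, 0.07], "twist": [0, 0, 0]}
    - {"jaw": 0, "travel": [0.0005, 0.0012, 0.1], "twist": [0, 0, 0]}
    - {"jaw": 0, "travel": [0.0005, 0.0012, 0.12], "twist": [0, 0, 0]}
    - {"jaw": 0, "travel": [0.0005, 0.0012, 0.13], "twist": [0, 0, 0]}
    - {"jaw": 0, "travel": [0.0005, 0.0012, 0.136], "twist": [0, 0, 0]}
    - {"jaw": 0, "travel": [0.0005, 0.0012, 0.14], "twist": [0, 0, 0]}
    - {"jaw": 0, "travel": [0.0005, 0.0012, 0.141], "twist": [0, 0, 0]}

```text
time_s: 8.0
eef_pos: [0.5578, 0.3451, -0.0169]
eef_rot: [-0.517, 3.098, 0.001]
force: [-1.0, -0.8, -0.9]
grip_width: 0.655
gripper_force: 20.0
```

```bash
python3 to.py 557,343,-20,109
```

```text
t 8.0 pos [557.8 345.1 -16.9] yaw 108.95 j7 1.23 w 0.655 gf 20.0 F [-1.  -0.8 -0.9]
557,343,-20,109 travel [ 0.0014 -0.0017  0.0031] twist [ 0.0002  0.0011 -0.0009]
```

>>> step_arm:
  commands:
    - {"jaw": 0, "travel": [0.001, -0.0017, 0.001], "twist": [0, 0, 0]}
    - {"jaw": 0, "travel": [0.001, -0.0017, 0.003], "twist": [0, 0, 0]}
    - {"jaw": 0, "travel": [0.001, -0.0017, 0.003], "twist": [0, 0, 0]}
    - {"jaw": 0.8, "travel": [0.001, -0.0017, 0.003], "twist": [0, 0, 0]}
    - {"jaw": 0.8, "travel": [0.001, -0.0017, 0.003], "twist": [0, 0, 0]}
    - {"jaw": 0.8, "travel": [0.001, -0.0017, 0.003], "twist": [0, 0, 0]}
    - {"jaw": 0.8, "travel": [0.001, -0.0017, -0.02], "twist": [0, 0, 0]}
    - {"jaw": 0.8, "travel": [0.001, -0.0017, -0.06], "twist": [0, 0, 0]}
    - {"jaw": 0.8, "travel": [0.001, -0.0017, -0.1], "twist": [0, 0, 0]}
    - {"jaw": 1, "travel": [0.001, -0.0017, -0.145], "twist": [0, 0, 0]}

```text
time_s: 9.0
eef_pos: [0.5561, 0.3428, 0.1284]
eef_rot: [0.518, -3.097, 0.001]
force: [1.0, 0.5, 0.3]
grip_width: 0.853
gripper_force: 0.0
```

```bash
cat > top.py <<'E'
from plant import bot
from h import *
d=bot.get_image('top');np.savez('topn.npz',**d);_,W=cloud(d)
for nm,x,y,z,r in [('red',.557,.343,.042,.045),('sq',.457,.3085,.042,.05)]:
    m=(np.hypot(W[...,0]-x,W[...,1]-y)<r)&(abs(W[...,2]-z)<.007)
    if m.sum()>30: print(nm,'z',(np.median(W[...,2][m])*1000).round(1),rect(m,onplane(d,z)))
E
python3 top.py; python3 to.py 643,-77.5,60,60
```

```text
red z 41.8 {'cen': array([556.8, 344. ]), 'rc': array([556.9, 345. ]), 'size': array([59.2, 62.5]), 'longdeg': np.float32(102.3), 'n': 399}
t 9.05 pos [560.8 345.9 137.1] yaw 108.97 j7 1.25 w 0.894 gf 0.0 F [0.6 0.9 3.2]
643,-77.5,60,60 travel [ 0.0608 -0.4274  0.075 ] twist [0.0081 0.0097 0.8546]
```

>>> step_arm:
  commands:
    - {"jaw": 1, "travel": [0.0555, -0.426, 0], "twist": [0, 0, 0.855]}
    - {"jaw": 1, "travel": [0.0555, -0.426, 0], "twist": [0, 0, 0.855]}
    - {"jaw": 1, "travel": [0.0555, -0.426, 0], "twist": [0, 0, 0.855]}
    - {"jaw": 1, "travel": [0.0555, -0.426, 0], "twist": [0, 0, 0.855]}
    - {"jaw": 1, "travel": [0.0555, -0.426, 0], "twist": [0, 0, 0.855]}
    - {"jaw": 1, "travel": [0.0555, -0.426, 0], "twist": [0, 0, 0.855]}
    - {"jaw": 1, "travel": [0.0555, -0.426, 0], "twist": [0, 0, 0.855]}
    - {"jaw": 1, "travel": [0.0555, -0.426, 0], "twist": [0, 0, 0.855]}
    - {"jaw": 1, "travel": [0.0555, -0.426, 0], "twist": [0, 0, 0.855]}
    - {"jaw": 1, "travel": [0.0555, -0.426, 0.04], "twist": [0, 0, 0.855]}

```text
time_s: 10.05
eef_pos: [0.6482, -0.0868, 0.0921]
eef_rot: [0.823, 3.018, -0.004]
force: [0.4, -1.1, -0.6]
grip_width: 1.0
gripper_force: 0.0
```

>>> step_arm:
  commands:
    - {"jaw": 1, "travel": [0, 0, 0], "twist": [0, 0, 0]}
    - {"jaw": 1, "travel": [0, 0, 0], "twist": [0, 0, 0]}
    - {"jaw": 1, "travel": [0, 0, 0], "twist": [0, 0, 0]}
    - {"jaw": 1, "travel": [0, 0, 0], "twist": [0, 0, 0]}

```text
time_s: 10.45
eef_pos: [0.6439, -0.0767, 0.089]
eef_rot: [0.81, 3.033, 0.001]
force: [0.6, 0.8, -0.9]
grip_width: 0.998
gripper_force: 0.0
```

```bash
python3 w.py;python3 to.py 643,-77.5,-25,60; python3 - <<'E'
from plant import bot
import cv2,numpy as np
d=bot.get_image('wrist');cv2.imwrite('pics/w4.png',d['img'][:,:,::-1])
E
```

```text
green z 37.5 {'cen': array([640.1, -75.7]), 'rc': array([643.6, -78.9]), 'size': array([59.2, 60.9]), 'longdeg': np.float32(60.0), 'n': 2675} cols 288 350 rows 176 234
shaker z 60.7 {'cen': array([547.3,  -5.2]), 'rc': array([547.3,  -6.2]), 'size': array([20.4, 28.8]), 'longdeg': np.float32(60.0), 'n': 918} cols 319 355 rows 54 82
carton z 29.2 {'cen': array([478.4, -68.4]), 'rc': array([480.5, -68.3]), 'size': array([45.1, 81.1]), 'longdeg': np.float32(31.5), 'n': 4204} cols 190 283 rows 0 80
t 10.5 pos [643.8 -76.9  88.9] yaw 60.07 j7 1.22 w 0.999 gf 0.0 F [-0.5 -0.4 -0.7]
643,-77.5,-25,60 travel [ 0.0006 -0.0011  0.1139] twist [0.0012 0.0019 0.0012]
```

View pics/w4.png

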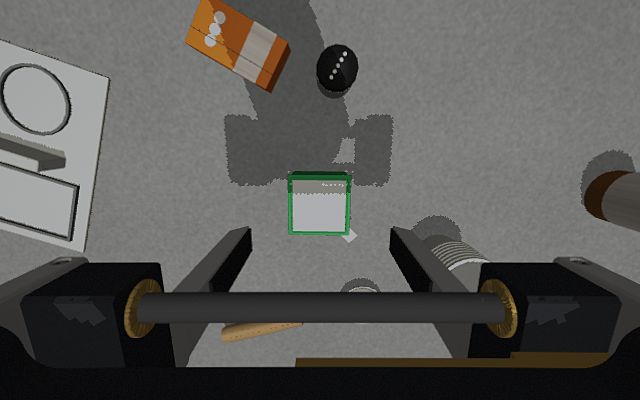

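The wrist view shows the green tub at (320,204), square between the jaws, with its tab at corner (348,236) clear of the pads. Descend and grip.

>>> step_arm:
  commands:
    - {"jaw": 1, "travel": [0, -0.001, 0.04], "twist": [0, 0, 0]}
    - {"jaw": 1, "travel": [0, -0.001, 0.08], "twist": [0, 0, 0]}
    - {"jaw": 1, "travel": [0, -0.001, 0.105], "twist": [0, 0, 0]}
    - {"jaw": 1, "travel": [0, -0.001, 0.113], "twist": [0, 0, 0]}
    - {"jaw": 1, "travel": [0, -0.001, 0.113], "twist": [0, 0, 0]}
    - {"jaw": 0, "travel": [0, -0.001, 0.113], "twist": [0, 0, 0]}
    - {"jaw": 0, "travel": [0, -0.001, 0.113], "twist": [0, 0, 0]}
    - {"jaw": 0, "travel": [0, -0.001, 0.113], "twist": [0, 0, 0]}
    - {"jaw": 0, "travel": [0, -0.001, 0.113], "twist": [0, 0, 0]}
    - {"jaw": 0, "travel": [0, -0.001, 0.113], "twist": [0, 0, 0]}

```text
time_s: 11.55
eef_pos: [0.6427, -0.0786, -0.0249]
eef_rot: [0.813, 3.033, 0.0]
force: [-0.0, 0.6, 2.8]
grip_width: 0.637
gripper_force: 20.0
```

>>> step_arm:
  commands:
    - {"jaw": 0, "travel": [0, 0, 0], "twist": [0, 0, 0]}
    - {"jaw": 0, "travel": [0, 0, 0], "twist": [0, 0, 0]}

```text
time_s: 11.75
eef_pos: [0.6427, -0.0786, -0.0249]
eef_rot: [0.813, 3.034, 0.001]
force: [-0.6, 0.8, 5.6]
grip_width: 0.636
gripper_force: 20.0
```

```bash
python3 to.py 457,308.5,125,109
```

```text
t 11.75 pos [642.7 -78.6 -24.9] yaw 59.99 j7 1.24 w 0.636 gf 19.99 F [-0.6  0.8  5.6]
457,308.5,125,109 travel [ 0.3543  0.2424 -0.15  ] twist [ 2.000e-04  9.000e-04 -8.554e-01]
```

>>> step_arm:
  commands:
    - {"jaw": 0, "travel": [0, 0, -0.03], "twist": [0, 0, 0]}
    - {"jaw": 0, "travel": [0, 0, -0.07], "twist": [0, 0, 0]}
    - {"jaw": 0, "travel": [0, 0, -0.11], "twist": [0, 0, 0]}
    - {"jaw": 0, "travel": [0, 0, -0.15], "twist": [0, 0, 0]}
    - {"jaw": 0, "travel": [0.03, 0.02, -0.15], "twist": [0, 0, -0.1]}
    - {"jaw": 0, "travel": [0.062, 0.042, -0.15], "twist": [0, 0, -0.23]}
    - {"jaw": 0, "travel": [0.1, 0.068, -0.15], "twist": [0, 0, -0.36]}
    - {"jaw": 0, "travel": [0.138, 0.094, -0.15], "twist": [0, 0, -0.49]}
    - {"jaw": 0, "travel": [0.176, 0.12, -0.15], "twist": [0, 0, -0.62]}
    - {"jaw": 0, "travel": [0.214, 0.147, -0.15], "twist": [0, 0, -0.75]}

```text
time_s: 12.75
eef_pos: [0.529, 0.1567, 0.1241]
eef_rot: [0.362, -3.12, 0.001]
force: [0.3, 0.6, -0.8]
grip_width: 0.637
gripper_force: 20.0
```

```bash
python3 to.py 457,308.5,125,109
```

```text
t 12.75 pos [529.  156.7 124.1] yaw 103.24 j7 1.41 w 0.637 gf 19.98 F [ 0.3  0.6 -0.8]
457,308.5,125,109 travel [ 0.0353  0.1642 -0.0009] twist [-0.0002 -0.001  -0.1005]
```

>>> step_arm:
  commands:
    - {"jaw": 0, "travel": [0.009, 0.041, 0], "twist": [0, 0, -0.05]}
    - {"jaw": 0, "travel": [0.018, 0.082, 0], "twist": [0, 0, -0.1]}
    - {"jaw": 0, "travel": [0.027, 0.123, 0], "twist": [0, 0, -0.1]}
    - {"jaw": 0, "travel": [0.036, 0.164, 0], "twist": [0, 0, -0.1]}
    - {"jaw": 0, "travel": [0.036, 0.164, 0], "twist": [0, 0, -0.1]}
    - {"jaw": 0, "travel": [0.036, 0.164, 0], "twist": [0, 0, -0.1]}
    - {"jaw": 0, "travel": [0.036, 0.164, 0], "twist": [0, 0, -0.1]}

```text
time_s: 13.45
eef_pos: [0.459, 0.3058, 0.1241]
eef_rot: [0.508, -3.1, 0.002]
force: [0.9, 0.1, -1.5]
grip_width: 0.637
gripper_force: 20.0
```

```bash
python3 to.py 457,308.5,-20,109
```

```text
t 13.45 pos [459.  305.8 124.1] yaw 108.6 j7 1.19 w 0.637 gf 19.99 F [ 0.9  0.1 -1.5]
457,308.5,-20,109 travel [0.0009 0.0034 0.1441] twist [-0.0014 -0.0008 -0.007 ]
```

>>> step_arm:
  commands:
    - {"jaw": 0, "travel": [0.0005, 0.002, 0.03], "twist": [0, 0, -0.004]}
    - {"jaw": 0, "travel": [0.0005, 0.002, 0.07], "twist": [0, 0, -0.004]}
    - {"jaw": 0, "travel": [0.0005, 0.002, 0.1], "twist": [0, 0, -0.004]}
    - {"jaw": 0, "travel": [0.0005, 0.002, 0.12], "twist": [0, 0, -0.004]}
    - {"jaw": 0, "travel": [0.0005, 0.002, 0.13], "twist": [0, 0, -0.004]}
    - {"jaw": 0, "travel": [0.0005, 0.002, 0.136], "twist": [0, 0, -0.004]}
    - {"jaw": 0, "travel": [0.0005, 0.002, 0.14], "twist": [0, 0, -0.004]}
    - {"jaw": 0, "travel": [0.0005, 0.002, 0.14], "twist": [0, 0, -0.004]}

```text
time_s: 14.25
eef_pos: [0.458, 0.3091, -0.0152]
eef_rot: [-0.515, 3.098, 0.0]
force: [-0.3, -1.0, -2.4]
grip_width: 0.639
gripper_force: 20.0
```

```bash
python3 to.py 457,308.5,-20.5,109
```

```text
t 14.25 pos [458.  309.1 -15.2] yaw 108.89 j7 1.16 w 0.639 gf 19.99 F [-0.3 -1.  -2.4]
457,308.5,-20.5,109 travel [ 0.0012 -0.0003  0.0053] twist [ 0.0001  0.0007 -0.002 ]
```

>>> step_arm:
  commands:
    - {"jaw": 0, "travel": [0.001, 0, 0.002], "twist": [0, 0, 0]}
    - {"jaw": 0, "travel": [0.001, 0, 0.005], "twist": [0, 0, 0]}
    - {"jaw": 0, "travel": [0.001, 0, 0.005], "twist": [0, 0, 0]}
    - {"jaw": 0.8, "travel": [0.001, 0, 0.005], "twist": [0, 0, 0]}
    - {"jaw": 0.8, "travel": [0.001, 0, 0.005], "twist": [0, 0, 0]}
    - {"jaw": 0.8, "travel": [0.001, 0, 0.005], "twist": [0, 0, 0]}
    - {"jaw": 0.8, "travel": [0.001, 0, -0.02], "twist": [0, 0, 0]}
    - {"jaw": 0.8, "travel": [0.001, 0, -0.06], "twist": [0, 0, 0]}
    - {"jaw": 0.8, "travel": [0.001, 0, -0.1], "twist": [0, 0, 0]}
    - {"jaw": 0.8, "travel": [0.001, 0, -0.14], "twist": [0, 0, 0]}

```text
time_s: 15.25
eef_pos: [0.4563, 0.3087, 0.1261]
eef_rot: [0.516, -3.099, -0.0]
force: [1.2, 0.4, 0.3]
grip_width: 0.799
gripper_force: 0.0
```

```bash
python3 top.py; python3 to.py 450.8,-312.3,124,-48.6
```

```text
red z 41.4 {'cen': array([563. , 344.3]), 'rc': array([562.8, 342. ]), 'size': array([51.8, 68.4]), 'longdeg': np.float32(85.8), 'n': 331}
sq z 41.7 {'cen': array([451.1, 303.4]), 'rc': array([457.5, 310. ]), 'size': array([61.6, 63. ]), 'longdeg': np.float32(108.7), 'n': 345}
t 15.3 pos [460.1 311.5 132.3] yaw 108.91 j7 1.19 w 0.805 gf 0.0 F [0.9 0.7 3.2]
450.8,-312.3,124,-48.6 travel [ 0.2109 -0.5871  0.0043] twist [ 1.500e-02 -1.600e-03  2.749e+00]
```

>>> step_arm:
  commands:
    - {"jaw": 0.8, "travel": [0.013, -0.035, 0], "twist": [0, 0, 0.15]}
    - {"jaw": 0.8, "travel": [0.026, -0.07, 0], "twist": [0, 0, 0.3]}
    - {"jaw": 0.7, "travel": [0.038, -0.105, 0], "twist": [0, 0, 0.45]}
    - {"jaw": 0.7, "travel": [0.051, -0.14, 0], "twist": [0, 0, 0.6]}
    - {"jaw": 0.7, "travel": [0.063, -0.175, 0], "twist": [0, 0, 0.75]}
    - {"jaw": 0.6, "travel": [0.076, -0.21, 0], "twist": [0, 0, 0.9]}
    - {"jaw": 0.6, "travel": [0.089, -0.245, 0], "twist": [0, 0, 1.05]}
    - {"jaw": 0.6, "travel": [0.102, -0.28, 0], "twist": [0, 0, 1.2]}
    - {"jaw": 0.6, "travel": [0.115, -0.315, 0], "twist": [0, 0, 1.35]}
    - {"jaw": 0.6, "travel": [0.128, -0.35, 0], "twist": [0, 0, 1.5]}

```text
time_s: 16.3
eef_pos: [0.4489, -0.0651, 0.1246]
eef_rot: [1.742, 2.614, 0.001]
force: [-0.2, 0.3, -0.4]
grip_width: 0.599
gripper_force: 0.0
```

```bash
python3 top.py; python3 to.py 450.8,-312.3,124,-48.6
```

```text
red z 41.6 {'cen': array([557.8, 344.1]), 'rc': array([558.5, 344.6]), 'size': array([61.8, 64.2]), 'longdeg': np.float32(98.5), 'n': 420}
sq z 41.7 {'cen': array([457.7, 311.1]), 'rc': array([459.1, 312.8]), 'size': array([66.5, 67.1]), 'longdeg': np.float32(108.7), 'n': 528}
t 16.35 pos [448.8 -72.4 125. ] yaw 21.85 j7 0.73 w 0.601 gf 0.0 F [-0.7 -5.1  1. ]
450.8,-312.3,124,-48.6 travel [-0.2234 -0.0874  0.0022] twist [0.0033 0.0045 1.2296]
```

>>> step_arm:
  commands:
    - {"jaw": 0.5, "travel": [-0.03, -0.012, 0], "twist": [0, 0, 0.15]}
    - {"jaw": 0.5, "travel": [-0.06, -0.025, 0], "twist": [0, 0, 0.3]}
    - {"jaw": 0.5, "travel": [-0.09, -0.037, 0], "twist": [0, 0, 0.45]}
    - {"jaw": 0.5, "travel": [-0.12, -0.05, 0], "twist": [0, 0, 0.6]}
    - {"jaw": 0.5, "travel": [-0.15, -0.062, 0], "twist": [0, 0, 0.75]}
    - {"jaw": 0.5, "travel": [-0.18, -0.075, 0], "twist": [0, 0, 0.9]}
    - {"jaw": 0.5, "travel": [-0.21, -0.088, 0], "twist": [0, 0, 1.05]}
    - {"jaw": 0.5, "travel": [-0.229, -0.096, 0], "twist": [0, 0, 1.2]}
    - {"jaw": 0.5, "travel": [-0.229, -0.096, 0], "twist": [0, 0, 1.25]}
    - {"jaw": 0.5, "travel": [-0.229, -0.096, 0], "twist": [0, 0, 1.25]}

```text
time_s: 17.35
eef_pos: [0.4497, -0.3124, 0.1241]
eef_rot: [-2.939, -1.109, 0.001]
force: [-0.7, 2.3, -0.3]
grip_width: 0.499
gripper_force: 0.0
```

>>> step_arm:
  commands:
    - {"jaw": 0.5, "travel": [0, 0, 0], "twist": [0, 0, 0]}
    - {"jaw": 0.5, "travel": [0, 0, 0], "twist": [0, 0, 0]}

```text
time_s: 17.55
eef_pos: [0.4502, -0.3112, 0.1244]
eef_rot: [-2.937, -1.112, -0.001]
force: [-0.4, -0.3, -0.6]
grip_width: 0.501
gripper_force: 0.0
```

```bash
python3 to.py 450.8,-312.3,-26,-48.6; python3 - <<'E'
from plant import bot
from h import *
d=bot.get_image('wrist');cv2.imwrite('pics/w5.png',d['img'][:,:,::-1]);_,W=cloud(d);z=W[...,2]
m=(np.hypot(W[...,0]-.4508,W[...,1]+.3123)<.055)&(abs(z-.036)<.006)
print('rib',(np.median(z[m])*1000).round(1),rect(m,onplane(d,.036)))
E
```

```text
t 17.55 pos [ 450.2 -311.2  124.4] yaw -48.52 j7 0.21 w 0.501 gf 0.0 F [-0.4 -0.3 -0.6]
450.8,-312.3,-26,-48.6 travel [-0.0004  0.0013  0.1504] twist [-0.0004 -0.0005  0.0015]
rib 35.0 {'cen': array([ 451.9, -314.5]), 'rc': array([ 451. , -315.5]), 'size': array([11.3, 68.9]), 'longdeg': np.float32(41.3), 'n': 652}
```

View pics/w5.png

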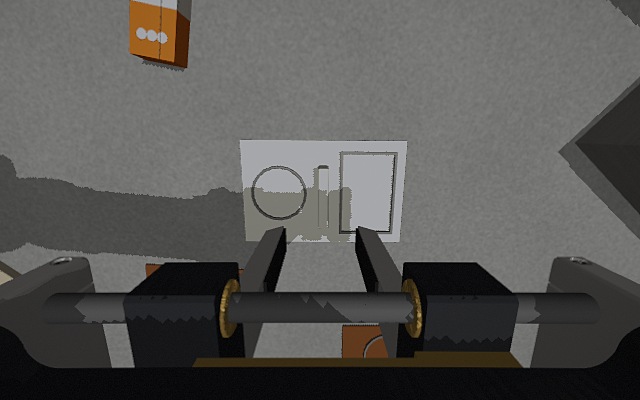

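The rib is at (322,196), parallel to the jaws and roughly centred, with the round recess on the left and the rectangular one on the right. Descend and grip.

>>> step_arm:
  commands:
    - {"jaw": 0.5, "travel": [-0.001, 0.0026, 0.04], "twist": [0, 0, 0]}
    - {"jaw": 0.5, "travel": [-0.001, 0.0026, 0.08], "twist": [0, 0, 0]}
    - {"jaw": 0.5, "travel": [-0.001, 0.0026, 0.115], "twist": [0, 0, 0]}
    - {"jaw": 0.5, "travel": [-0.001, 0.0026, 0.135], "twist": [0, 0, 0]}
    - {"jaw": 0.5, "travel": [-0.001, 0.0026, 0.145], "twist": [0, 0, 0]}
    - {"jaw": 0.5, "travel": [-0.001, 0.0026, 0.148], "twist": [0, 0, 0]}
    - {"jaw": 0, "travel": [-0.001, 0.0026, 0.148], "twist": [0, 0, 0]}
    - {"jaw": 0, "travel": [-0.001, 0.0026, 0.148], "twist": [0, 0, 0]}
    - {"jaw": 0, "travel": [-0.001, 0.0026, 0.148], "twist": [0, 0, 0]}
    - {"jaw": 0, "travel": [-0.001, 0.0026, 0.148], "twist": [0, 0, 0]}
  grip_force: 40

```text
time_s: 18.6
eef_pos: [0.4515, -0.3149, -0.0228]
eef_rot: [2.938, 1.109, 0.001]
force: [0.4, -0.3, -0.6]
grip_width: 0.195
gripper_force: 0.0
```

>>> step_arm:
  commands:
    - {"jaw": 0, "travel": [0, 0, 0], "twist": [0, 0, 0]}
    - {"jaw": 0, "travel": [0, 0, 0], "twist": [0, 0, 0]}
    - {"jaw": 0, "travel": [0, 0, 0], "twist": [0, 0, 0]}

```text
time_s: 18.9
eef_pos: [0.4513, -0.3147, -0.023]
eef_rot: [2.939, 1.109, 0.001]
force: [-0.4, 0.4, 5.9]
grip_width: 0.124
gripper_force: 40.0
```

```bash
python3 to.py 507.2,326,160,19
```

```text
t 18.9 pos [ 451.3 -314.7  -23. ] yaw -48.65 j7 0.37 w 0.124 gf 40.0 F [-0.4  0.4  5.9]
507.2,326,160,19 travel [ 0.4654 -0.4439 -0.183 ] twist [ 8.0000e-04 -1.0000e-04 -1.1807e+00]
```

>>> step_arm:
  commands:
    - {"jaw": 0, "travel": [0, 0, -0.01], "twist": [0, 0, 0]}
    - {"jaw": 0, "travel": [0, 0, -0.03], "twist": [0, 0, 0]}
    - {"jaw": 0, "travel": [0, 0, -0.06], "twist": [0, 0, 0]}
    - {"jaw": 0, "travel": [0, 0, -0.09], "twist": [0, 0, 0]}
    - {"jaw": 0, "travel": [0, 0, -0.12], "twist": [0, 0, 0]}
    - {"jaw": 0, "travel": [0, 0, -0.14], "twist": [0, 0, 0]}
    - {"jaw": 0, "travel": [0.015, -0.014, -0.145], "twist": [0, 0, -0.04]}
    - {"jaw": 0, "travel": [0.037, -0.035, -0.145], "twist": [0, 0, -0.1]}
    - {"jaw": 0, "travel": [0.063, -0.06, -0.145], "twist": [0, 0, -0.17]}
    - {"jaw": 0, "travel": [0.089, -0.085, -0.145], "twist": [0, 0, -0.24]}

```text
time_s: 19.9
eef_pos: [0.4612, -0.191, 0.1218]
eef_rot: [-2.784, -1.456, 0.0]
force: [0.1, 0.3, -1.0]
grip_width: 0.125
gripper_force: 40.0
```

```bash
python3 to.py 507,326.7,122,18.8
```

```text
t 19.9 pos [ 461.2 -191.   121.8] yaw -34.79 j7 0.21 w 0.125 gf 40.0 F [ 0.1  0.3 -1. ]
507,326.7,122,18.8 travel [ 4.513e-01 -2.577e-01 -2.000e-04] twist [-1.000e-04  1.000e-04 -9.353e-01]
```

>>> step_arm:
  commands:
    - {"jaw": 0, "travel": [0.033, -0.019, 0], "twist": [0, 0, -0.09]}
    - {"jaw": 0, "travel": [0.066, -0.038, 0], "twist": [0, 0, -0.18]}
    - {"jaw": 0, "travel": [0.1, -0.057, 0], "twist": [0, 0, -0.27]}
    - {"jaw": 0, "travel": [0.133, -0.076, 0], "twist": [0, 0, -0.36]}
    - {"jaw": 0, "travel": [0.167, -0.095, 0], "twist": [0, 0, -0.45]}
    - {"jaw": 0, "travel": [0.2, -0.114, 0], "twist": [0, 0, -0.54]}
    - {"jaw": 0, "travel": [0.233, -0.133, 0], "twist": [0, 0, -0.63]}
    - {"jaw": 0, "travel": [0.267, -0.152, 0], "twist": [0, 0, -0.72]}
    - {"jaw": 0, "travel": [0.3, -0.171, 0], "twist": [0, 0, -0.8]}
    - {"jaw": 0, "travel": [0.33, -0.188, 0], "twist": [0, 0, -0.85]}

```text
time_s: 20.9
eef_pos: [0.4957, 0.1879, 0.1217]
eef_rot: [-1.934, -2.476, 0.0]
force: [0.8, -0.7, -1.3]
grip_width: 0.125
gripper_force: 40.0
```

```bash
python3 to.py 507,326.7,122,18.8
```

```text
t 20.9 pos [495.7 187.9 121.7] yaw 14.0 j7 0.14 w 0.125 gf 40.0 F [ 0.8 -0.7 -1.3]
507,326.7,122,18.8 travel [ 0.1319  0.0445 -0.0003] twist [-0.0002  0.     -0.0838]
```

>>> step_arm:
  commands:
    - {"jaw": 0, "travel": [0.03, 0.01, 0], "twist": [0, 0, -0.03]}
    - {"jaw": 0, "travel": [0.06, 0.02, 0], "twist": [0, 0, -0.06]}
    - {"jaw": 0, "travel": [0.09, 0.03, 0], "twist": [0, 0, -0.084]}
    - {"jaw": 0, "travel": [0.115, 0.039, 0], "twist": [0, 0, -0.084]}
    - {"jaw": 0, "travel": [0.132, 0.0445, 0], "twist": [0, 0, -0.084]}
    - {"jaw": 0, "travel": [0.132, 0.0445, 0], "twist": [0, 0, -0.084]}
    - {"jaw": 0, "travel": [0.132, 0.0445, 0], "twist": [0, 0, -0.084]}
    - {"jaw": 0, "travel": [0.132, 0.0445, 0], "twist": [0, 0, -0.084]}
    - {"jaw": 0, "travel": [0.132, 0.0445, 0], "twist": [0, 0, -0.084]}

```text
time_s: 21.8
eef_pos: [0.5082, 0.3231, 0.1217]
eef_rot: [1.836, 2.549, -0.001]
force: [-0.2, -1.0, -1.3]
grip_width: 0.121
gripper_force: 40.0
```

```bash
python3 to.py 507,326.7,25,18.8; python3 - <<'E'
from plant import bot
from h import *
d=bot.get_image('wrist');cv2.imwrite('pics/w6.png',d['img'][:,:,::-1]);_,W=cloud(d);np.savez('w6.npz',**d)
d=bot.get_image('top');np.savez('t6.npz',**d);H=hsv(d);_,W=cloud(d)
m=(H[...,1]<50)&(H[...,2]>140)&(abs(W[...,2]-.155)<.03)&(np.hypot(W[...,0]-.507,W[...,1]-.327)<.14)
z=np.median(W[...,2][m]);print(m.sum(),z);
if m.sum()>50:
    print(rect(m,onplane(d,z)))
    P=W[m];A=np.c_[P[:,:2]-[.507,.327],np.ones(len(P))];c=np.linalg.lstsq(A,P[:,2],rcond=None)[0];print('tilt',c)
E
```

```text
t 21.8 pos [508.2 323.1 121.7] yaw 18.48 j7 -0.0 w 0.121 gf 40.0 F [-0.2 -1.  -1.3]
507,326.7,25,18.8 travel [0.0039 0.0001 0.0967] twist [-0.0003  0.0007 -0.0056]
2306 0.14859518878766687
{'cen': array([512.2, 299.1]), 'rc': array([509.8, 323. ]), 'size': array([127.5, 198.9]), 'longdeg': np.float32(18.3), 'n': 2257}
tilt [ 0.00359058 -0.00317768  0.14913604]
```

View pics/w6.png

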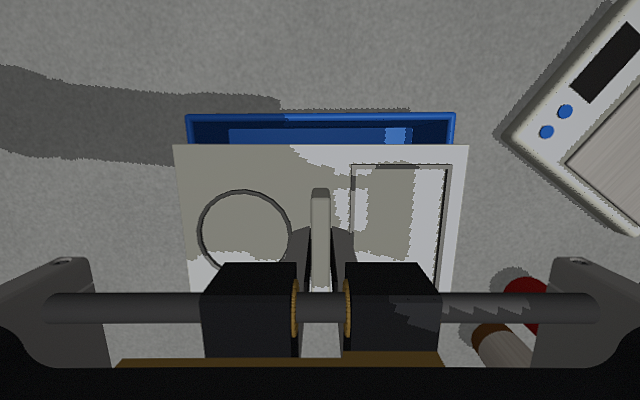

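The wrist view shows the tray level, aligned with the box and centred to a few mm. Lowering to just above the rim.

>>> step_arm:
  commands:
    - {"jaw": 0, "travel": [0.004, -0.0005, 0.01], "twist": [0, 0, -0.006]}
    - {"jaw": 0, "travel": [0.004, -0.0005, 0.025], "twist": [0, 0, -0.006]}
    - {"jaw": 0, "travel": [0.004, -0.0005, 0.04], "twist": [0, 0, -0.006]}
    - {"jaw": 0, "travel": [0.004, -0.0005, 0.05], "twist": [0, 0, -0.006]}
    - {"jaw": 0, "travel": [0.004, -0.0005, 0.052], "twist": [0, 0, -0.006]}
    - {"jaw": 0, "travel": [0.004, -0.0005, 0.052], "twist": [0, 0, -0.006]}
    - {"jaw": 0, "travel": [0.004, -0.0005, 0.052], "twist": [0, 0, -0.006]}

```text
time_s: 22.6
eef_pos: [0.5066, 0.3288, 0.07]
eef_rot: [1.825, 2.557, 0.001]
force: [0.3, 1.4, 0.9]
grip_width: 0.127
gripper_force: 40.0
```

```bash
python3 to.py 506.5,327,19,18.8; python3 - <<'E'
from plant import bot
from h import *
d=bot.get_image('top');H=hsv(d);_,W=cloud(d)
near=(np.hypot(W[...,0]-.507,W[...,1]-.327)<.15)
m=(H[...,1]<50)&(H[...,2]>120)&(abs(W[...,2]-.095)<.02)&near
z=np.median(W[...,2][m]);print(m.sum(),z,rect(m,onplane(d,z)))
E
```

```text
t 22.6 pos [506.6 328.8  70. ] yaw 18.96 j7 0.02 w 0.127 gf 40.0 F [0.3 1.4 0.9]
506.5,327,19,18.8 travel [-0.0017 -0.0007  0.051 ] twist [ 0.001  -0.0002  0.0028]
2247 0.09689928047450463 {'cen': array([506.5, 305.1]), 'rc': array([508. , 328.4]), 'size': array([126.8, 199. ]), 'longdeg': np.float32(19.0), 'n': 2175}
```

>>> step_arm:
  commands:
    - {"jaw": 0, "travel": [-0.001, -0.001, 0.006], "twist": [0, 0, 0.002]}
    - {"jaw": 0, "travel": [-0.001, -0.001, 0.014], "twist": [0, 0, 0.002]}
    - {"jaw": 0, "travel": [-0.001, -0.001, 0.022], "twist": [0, 0, 0.002]}
    - {"jaw": 0, "travel": [-0.001, -0.001, 0.03], "twist": [0, 0, 0.002]}
    - {"jaw": 0, "travel": [-0.001, -0.001, 0.037], "twist": [0, 0, 0.002]}
    - {"jaw": 0, "travel": [-0.001, -0.001, 0.043], "twist": [0, 0, 0.002]}
    - {"jaw": 0, "travel": [-0.001, -0.001, 0.046], "twist": [0, 0, 0.002]}
    - {"jaw": 0, "travel": [-0.001, -0.001, 0.048], "twist": [0, 0, 0.002]}
    - {"jaw": 0, "travel": [-0.001, -0.001, 0.048], "twist": [0, 0, 0.002]}

```text
time_s: 23.55
eef_pos: [0.5054, 0.3273, 0.0213]
eef_rot: [-1.828, -2.555, 0.0]
force: [0.1, 0.3, -0.5]
grip_width: 0.124
gripper_force: 40.0
```

```bash
python3 to.py 506.5,327,19,18.8; python3 - <<'E'
from plant import bot
from h import *
d=bot.get_image('top');H=hsv(d);_,W=cloud(d)
near=(np.hypot(W[...,0]-.507,W[...,1]-.327)<.15)
m=(H[...,1]<60)&(H[...,2]>100)&(abs(W[...,2]-.048)<.01)&near
z=np.median(W[...,2][m]);print(m.sum(),z,rect(m,onplane(d,z)))
E
```

```text
t 23.55 pos [505.4 327.3  21.3] yaw 18.85 j7 0.05 w 0.124 gf 40.0 F [ 0.1  0.3 -0.5]
506.5,327,19,18.8 travel [-0.0006  0.0009  0.0023] twist [-0.0002  0.      0.0008]
2146 0.048343864103547324 {'cen': array([504.4, 304.4]), 'rc': array([506.7, 327.7]), 'size': array([128.6, 198.7]), 'longdeg': np.float32(18.8), 'n': 2075}
```

Still about 2 mm above contact. I'll press gently down, release slightly, and lift.

>>> step_arm:
  commands:
    - {"jaw": 0, "travel": [0, 0, 0.001], "twist": [0, 0, 0]}
    - {"jaw": 0, "travel": [0, 0, 0.002], "twist": [0, 0, 0]}
    - {"jaw": 0, "travel": [0, 0, 0.0025], "twist": [0, 0, 0]}
    - {"jaw": 0, "travel": [0, 0, 0.0025], "twist": [0, 0, 0]}
    - {"jaw": 0, "travel": [0, 0, 0.0025], "twist": [0, 0, 0]}

```text
time_s: 24.1
eef_pos: [0.5055, 0.3274, 0.019]
eef_rot: [-1.828, -2.555, -0.0]
force: [0.4, 0.4, -0.9]
grip_width: 0.125
gripper_force: 40.0
```

>>> step_arm:
  commands:
    - {"jaw": 0.35, "travel": [0, 0, 0], "twist": [0, 0, 0]}
    - {"jaw": 0.35, "travel": [0, 0, 0], "twist": [0, 0, 0]}
    - {"jaw": 0.35, "travel": [0, 0, 0], "twist": [0, 0, 0]}
    - {"jaw": 0.35, "travel": [0, 0, 0], "twist": [0, 0, 0]}
    - {"jaw": 0.35, "travel": [0, 0, -0.02], "twist": [0, 0, 0]}
    - {"jaw": 0.35, "travel": [0, 0, -0.06], "twist": [0, 0, 0]}
    - {"jaw": 0.35, "travel": [0, 0, -0.1], "twist": [0, 0, 0]}
    - {"jaw": 0.6, "travel": [0, 0, -0.105], "twist": [0, 0, 0]}
    - {"jaw": 0.6, "travel": [0, 0, -0.105], "twist": [0, 0, 0]}

```text
time_s: 25.0
eef_pos: [0.5062, 0.3279, 0.1252]
eef_rot: [1.827, 2.555, 0.004]
force: [-0.3, -0.2, -1.1]
grip_width: 0.484
gripper_force: 0.0
```

```bash
python3 to.py 462.2,84.2,125,109; python3 - <<'E'
from plant import bot
from h import *
d=bot.get_image('top');H=hsv(d);_,W=cloud(d)
near=(np.hypot(W[...,0]-.507,W[...,1]-.327)<.15)
m=(H[...,1]<60)&(H[...,2]>100)&(abs(W[...,2]-.047)<.012)&near
z=np.median(W[...,2][m]);print(m.sum(),z,rect(m,onplane(d,z)))
P=W[m];A=np.c_[P[:,:2]-[.507,.327],np.ones(len(P))];c=np.linalg.lstsq(A,P[:,2],rcond=None)[0];print('tilt',c)
E
```

```text
t 25.0 pos [506.2 327.9 125.2] yaw 18.86 j7 -0.01 w 0.484 gf 0.0 F [-0.3 -0.2 -1.1]
462.2,84.2,125,109 travel [-0.2164 -0.1204 -0.0003] twist [ 2.9000e-03  1.2000e-03 -1.5733e+00]
2884 0.04598030812469306 {'cen': array([504.5, 319.7]), 'rc': array([506.9, 327.7]), 'size': array([128.7, 199. ]), 'longdeg': np.float32(18.8), 'n': 2882}
tilt [0.00316299 0.001439   0.04609847]
```

The tray lies level at z 46 mm, centred on (506.9, 327.7). Next, the sauce pot.

>>> step_arm:
  commands:
    - {"jaw": 0.8, "travel": [-0.022, -0.012, 0], "twist": [0, 0, -0.15]}
    - {"jaw": 0.8, "travel": [-0.044, -0.024, 0], "twist": [0, 0, -0.3]}
    - {"jaw": 0.8, "travel": [-0.066, -0.036, 0], "twist": [0, 0, -0.45]}
    - {"jaw": 0.8, "travel": [-0.088, -0.049, 0], "twist": [0, 0, -0.6]}
    - {"jaw": 0.8, "travel": [-0.11, -0.061, 0], "twist": [0, 0, -0.75]}
    - {"jaw": 0.8, "travel": [-0.132, -0.073, 0], "twist": [0, 0, -0.9]}
    - {"jaw": 0.8, "travel": [-0.154, -0.086, 0], "twist": [0, 0, -1.05]}
    - {"jaw": 0.8, "travel": [-0.176, -0.098, 0], "twist": [0, 0, -1.2]}
    - {"jaw": 0.8, "travel": [-0.198, -0.11, 0], "twist": [0, 0, -1.35]}
    - {"jaw": 0.8, "travel": [-0.2164, -0.1204, 0], "twist": [0, 0, -1.5]}

```text
time_s: 26.05
eef_pos: [0.4595, 0.0821, 0.1224]
eef_rot: [0.413, -3.11, 0.0]
force: [-0.1, 0.6, -0.3]
grip_width: 0.8
gripper_force: 0.0
```

>>> step_arm:
  commands:
    - {"jaw": 0.8, "travel": [0, 0, 0.03], "twist": [0, 0, -0.07]}
    - {"jaw": 0.8, "travel": [0, 0, 0.05], "twist": [0, 0, -0.07]}
    - {"jaw": 0.8, "travel": [0, 0, 0.05], "twist": [0, 0, -0.07]}
    - {"jaw": 0.8, "travel": [0, 0, 0.05], "twist": [0, 0, -0.07]}
    - {"jaw": 0.8, "travel": [0, 0, 0.05], "twist": [0, 0, -0.07]}

```text
time_s: 26.55
eef_pos: [0.4616, 0.084, 0.0742]
eef_rot: [-0.514, 3.099, 0.0]
force: [0.9, -0.3, 0.1]
grip_width: 0.798
gripper_force: 0.0
```

```bash
python3 w.py|grep pot; python3 to.py 462.2,84.2,-26,109
```

```text
pot z 31.1 {'cen': array([460.4,  80.1]), 'rc': array([461.3,  81.4]), 'size': array([34.7, 38.5]), 'longdeg': np.float32(18.8), 'n': 1175} cols 301 337 rows 187 226
t 26.6 pos [461.9  84.   74.5] yaw 108.83 j7 1.6 w 0.802 gf 0.0 F [-0.1  0.8 -0.2]
462.2,84.2,-26,109 travel [-0.0003  0.      0.1005] twist [ 0.     0.001 -0.003]
```

>>> step_arm:
  commands:
    - {"jaw": 0.8, "travel": [0, 0, 0.035], "twist": [0, 0, 0]}
    - {"jaw": 0.8, "travel": [0, 0, 0.07], "twist": [0, 0, 0]}
    - {"jaw": 0.8, "travel": [0, 0, 0.092], "twist": [0, 0, 0]}
    - {"jaw": 0.8, "travel": [0, 0, 0.0995], "twist": [0, 0, 0]}
    - {"jaw": 0.8, "travel": [0, 0, 0.0995], "twist": [0, 0, 0]}
    - {"jaw": 0, "travel": [0, 0, 0.0995], "twist": [0, 0, 0]}
    - {"jaw": 0, "travel": [0, 0, 0.0995], "twist": [0, 0, 0]}
    - {"jaw": 0, "travel": [0, 0, 0.0995], "twist": [0, 0, 0]}
    - {"jaw": 0, "travel": [0, 0, 0.0995], "twist": [0, 0, 0]}
    - {"jaw": 0, "travel": [0, 0, 0.0995], "twist": [0, 0, 0]}
  grip_force: 15

```text
time_s: 27.6
eef_pos: [0.4619, 0.0837, -0.025]
eef_rot: [-0.513, 3.098, 0.0]
force: [-0.1, -0.3, 5.8]
grip_width: 0.465
gripper_force: 15.0
```

>>> step_arm:
  commands:
    - {"jaw": 0, "travel": [0, 0, 0], "twist": [0, 0, 0]}
    - {"jaw": 0, "travel": [0, 0, 0], "twist": [0, 0, 0]}

```text
time_s: 27.8
eef_pos: [0.4619, 0.0837, -0.025]
eef_rot: [-0.513, 3.098, 0.0]
force: [0.2, 1.0, 6.3]
grip_width: 0.463
gripper_force: 15.0
```

```bash
python3 to.py 455.3,310.1,125,108.8
```

```text
t 27.8 pos [461.9  83.7 -25. ] yaw 108.8 j7 1.58 w 0.463 gf 15.0 F [0.2 1.  6.3]
455.3,310.1,125,108.8 travel [-0.0668  0.2164 -0.1499] twist [-0.0001  0.0011 -0.    ]
```

>>> step_arm:
  commands:
    - {"jaw": 0, "travel": [0, 0, -0.03], "twist": [0, 0, 0]}
    - {"jaw": 0, "travel": [0, 0, -0.07], "twist": [0, 0, 0]}
    - {"jaw": 0, "travel": [0, 0, -0.11], "twist": [0, 0, 0]}
    - {"jaw": 0, "travel": [0, 0, -0.14], "twist": [0, 0, 0]}
    - {"jaw": 0, "travel": [-0.01, 0.032, -0.15], "twist": [0, 0, 0]}
    - {"jaw": 0, "travel": [-0.022, 0.072, -0.15], "twist": [0, 0, 0]}
    - {"jaw": 0, "travel": [-0.035, 0.113, -0.15], "twist": [0, 0, 0]}
    - {"jaw": 0, "travel": [-0.047, 0.153, -0.15], "twist": [0, 0, 0]}
    - {"jaw": 0, "travel": [-0.06, 0.193, -0.15], "twist": [0, 0, 0]}
    - {"jaw": 0, "travel": [-0.0665, 0.216, -0.15], "twist": [0, 0, 0]}

```text
time_s: 28.8
eef_pos: [0.4537, 0.3138, 0.1244]
eef_rot: [-0.519, 3.098, 0.003]
force: [0.2, 0.1, -0.8]
grip_width: 0.461
gripper_force: 15.0
```

>>> step_arm:
  commands:
    - {"jaw": 0, "travel": [0, 0, 0.03], "twist": [0, 0, 0]}
    - {"jaw": 0, "travel": [0, 0, 0.06], "twist": [0, 0, 0]}
    - {"jaw": 0, "travel": [0, 0, 0.06], "twist": [0, 0, 0]}
    - {"jaw": 0, "travel": [0, 0, 0.06], "twist": [0, 0, 0]}

```text
time_s: 29.2
eef_pos: [0.4545, 0.3092, 0.0645]
eef_rot: [0.513, -3.098, 0.001]
force: [-0.5, 0.9, 0.4]
grip_width: 0.462
gripper_force: 15.0
```

```bash
python3 to.py 455.3,310.1,22,108.8;  python3 - <<'E'
from plant import bot
from h import *
d=bot.get_image('wrist');cv2.imwrite('pics/w7.png',d['img'][:,:,::-1])
E
```

```text
t 29.2 pos [454.5 309.2  64.5] yaw 108.79 j7 1.19 w 0.462 gf 15.0 F [-0.5  0.9  0.4]
455.3,310.1,22,108.8 travel [-0.0012  0.0006  0.0425] twist [-0.0004 -0.0013 -0.0002]
```

View pics/w7.png

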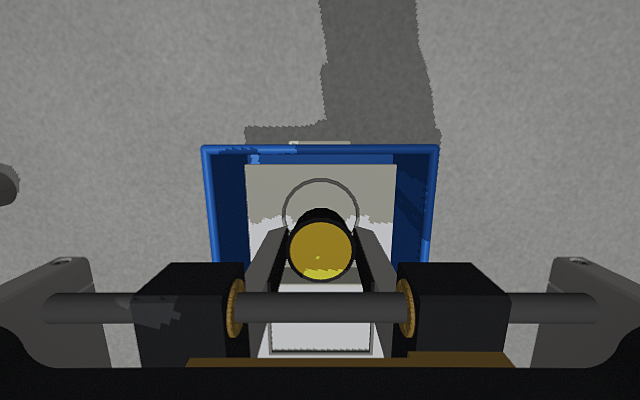

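The pot at (321,250) is in line with the ring at (321,215). Lowering and releasing.

>>> step_arm:
  commands:
    - {"jaw": 0, "travel": [-0.001, 0.0005, 0.015], "twist": [0, 0, 0]}
    - {"jaw": 0, "travel": [-0.001, 0.0005, 0.027], "twist": [0, 0, 0]}
    - {"jaw": 0, "travel": [-0.001, 0.0005, 0.035], "twist": [0, 0, 0]}
    - {"jaw": 0, "travel": [-0.001, 0.0005, 0.04], "twist": [0, 0, 0]}
    - {"jaw": 0, "travel": [-0.001, 0.0005, 0.042], "twist": [0, 0, 0]}
    - {"jaw": 0, "travel": [-0.001, 0.0005, 0.0432], "twist": [0, 0, 0]}
    - {"jaw": 0, "travel": [-0.001, 0.0005, 0.0432], "twist": [0, 0, 0]}

```text
time_s: 29.95
eef_pos: [0.4557, 0.3104, 0.0214]
eef_rot: [-0.513, 3.099, 0.0]
force: [0.2, 0.1, -0.4]
grip_width: 0.465
gripper_force: 15.0
```

>>> step_arm:
  commands:
    - {"jaw": 0.65, "travel": [0, 0, 0], "twist": [0, 0, 0]}
    - {"jaw": 0.65, "travel": [0, 0, 0], "twist": [0, 0, 0]}
    - {"jaw": 0.65, "travel": [0, 0, 0], "twist": [0, 0, 0]}
    - {"jaw": 0.65, "travel": [0, 0, -0.02], "twist": [0, 0, 0]}
    - {"jaw": 0.65, "travel": [0, 0, -0.06], "twist": [0, 0, 0]}
    - {"jaw": 0.65, "travel": [0, 0, -0.1], "twist": [0, 0, 0]}
    - {"jaw": 1, "travel": [0, 0, -0.105], "twist": [0, 0, 0]}
    - {"jaw": 1, "travel": [0, 0, -0.105], "twist": [0, 0, 0]}

```text
time_s: 30.75
eef_pos: [0.4564, 0.3109, 0.1276]
eef_rot: [-0.513, 3.097, 0.002]
force: [-0.1, -1.0, 0.1]
grip_width: 0.783
gripper_force: 0.0
```

```bash
cat > fin.py <<'E'
from plant import bot
from h import *
d=bot.get_image('top');H=hsv(d);_,W=cloud(d);h,s=H[...,0],H[...,1]
for nm,x,y,z,r in [('pot',.4555,.310,.078,.04),('carton',.5575,.345,.076,.06),('carton0',.4785,-.067,.030,.065)]:
    m=(np.hypot(W[...,0]-x,W[...,1]-y)<r)&(abs(W[...,2]-z)<.005)
    if m.sum()>30: print(nm,(np.median(W[...,2][m])*1000).round(1),rect(m,onplane(d,z)))
E
python3 fin.py; python3 to.py 478.5,-67,125,31
```

```text
pot 77.1 {'cen': array([446.9, 308.3]), 'rc': array([446.6, 309.4]), 'size': array([19.6, 40.9]), 'longdeg': np.float32(97.9), 'n': 90}
carton0 29.7 {'cen': array([479.4, -67.1]), 'rc': array([479.5, -67. ]), 'size': array([45. , 79.9]), 'longdeg': np.float32(30.7), 'n': 464}
t 30.8 pos [455.4 310.2 126.2] yaw 108.8 j7 1.2 w 0.828 gf 0.0 F [ 0.8 -0.2 -0.8]
478.5,-67,125,31 travel [ 0.0997 -0.3645  0.0012] twist [1.0000e-04 1.0000e-04 1.3579e+00]
```

>>> step_arm:
  commands:
    - {"jaw": 1, "travel": [0.01, -0.036, 0], "twist": [0, 0, 0.14]}
    - {"jaw": 1, "travel": [0.02, -0.073, 0], "twist": [0, 0, 0.28]}
    - {"jaw": 1, "travel": [0.03, -0.11, 0], "twist": [0, 0, 0.42]}
    - {"jaw": 1, "travel": [0.04, -0.146, 0], "twist": [0, 0, 0.56]}
    - {"jaw": 1, "travel": [0.05, -0.183, 0], "twist": [0, 0, 0.7]}
    - {"jaw": 1, "travel": [0.06, -0.22, 0], "twist": [0, 0, 0.84]}
    - {"jaw": 1, "travel": [0.07, -0.256, 0], "twist": [0, 0, 0.98]}
    - {"jaw": 1, "travel": [0.08, -0.292, 0], "twist": [0, 0, 1.12]}
    - {"jaw": 1, "travel": [0.09, -0.33, 0], "twist": [0, 0, 1.26]}
    - {"jaw": 1, "travel": [0.0997, -0.3645, 0], "twist": [0, 0, 1.36]}

```text
time_s: 31.8
eef_pos: [0.4772, -0.0687, 0.1247]
eef_rot: [-1.556, -2.726, 0.004]
force: [1.1, -0.4, 0.1]
grip_width: 0.999
gripper_force: 0.0
```

>>> step_arm:
  commands:
    - {"jaw": 1, "travel": [0, 0, 0.03], "twist": [0, 0, 0]}
    - {"jaw": 1, "travel": [0, 0, 0.05], "twist": [0, 0, 0]}
    - {"jaw": 1, "travel": [0, 0, 0.05], "twist": [0, 0, 0]}
    - {"jaw": 1, "travel": [0, 0, 0.05], "twist": [0, 0, 0]}
    - {"jaw": 1, "travel": [0, 0, 0.05], "twist": [0, 0, 0]}

```text
time_s: 32.3
eef_pos: [0.4789, -0.0667, 0.0766]
eef_rot: [1.549, 2.733, -0.0]
force: [0.0, 0.2, -0.9]
grip_width: 1.002
gripper_force: 0.0
```

```bash
python3 w.py|grep carton; python3 to.py 478.7,-67,-25,31;  python3 - <<'E'
from plant import bot
from h import *
d=bot.get_image('wrist');cv2.imwrite('pics/w8.png',d['img'][:,:,::-1])
E
```

```text
carton z 29.2 {'cen': array([478.4, -67.8]), 'rc': array([478.8, -68. ]), 'size': array([45.2, 78.8]), 'longdeg': np.float32(30.8), 'n': 3445} cols 280 360 rows 184 229
t 32.35 pos [479.2 -66.7  76.8] yaw 30.91 j7 0.89 w 1.0 gf 0.0 F [ 0.3  0.6 -0.4]
478.7,-67,-25,31 travel [ 1.000e-04 -6.000e-04  1.018e-01] twist [ 0.0008  0.0006 -0.0016]
```

View pics/w8.png

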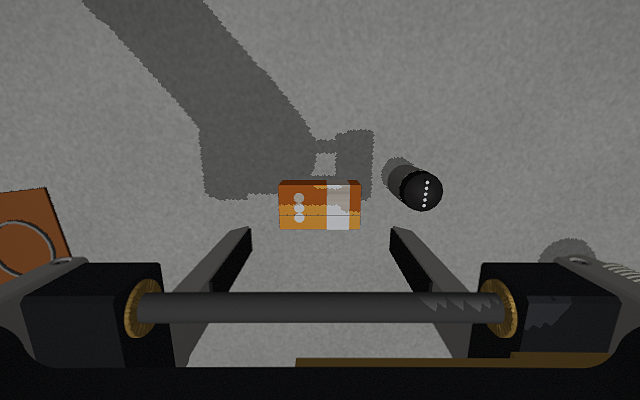

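The carton at (320,205) is centred and aligned between the jaws. The shaker at (422,190) clears the right finger by about 11 mm. Descend and grip.

>>> step_arm:
  commands:
    - {"jaw": 1, "travel": [0, -0.001, 0.03], "twist": [0, 0, 0]}
    - {"jaw": 1, "travel": [0, -0.001, 0.06], "twist": [0, 0, 0]}
    - {"jaw": 1, "travel": [0, -0.001, 0.085], "twist": [0, 0, 0]}
    - {"jaw": 1, "travel": [0, -0.001, 0.1], "twist": [0, 0, 0]}
    - {"jaw": 1, "travel": [0, -0.001, 0.1018], "twist": [0, 0, 0]}
    - {"jaw": 0, "travel": [0, -0.001, 0.1018], "twist": [0, 0, 0]}
    - {"jaw": 0, "travel": [0, -0.001, 0.1018], "twist": [0, 0, 0]}
    - {"jaw": 0, "travel": [0, -0.001, 0.1018], "twist": [0, 0, 0]}
    - {"jaw": 0, "travel": [0, -0.001, 0.1018], "twist": [0, 0, 0]}
    - {"jaw": 0, "travel": [0, -0.001, 0.1018], "twist": [0, 0, 0]}
  grip_force: 20

```text
time_s: 33.4
eef_pos: [0.4788, -0.0674, -0.0245]
eef_rot: [1.549, 2.731, 0.001]
force: [0.1, 0.2, 7.8]
grip_width: 0.85
gripper_force: 20.0
```

```bash
python3 to.py 557.4,344.9,125,108.8
```

```text
t 33.4 pos [478.8 -67.4 -24.5] yaw 30.89 j7 0.97 w 0.85 gf 20.0 F [0.1 0.2 7.8]
557.4,344.9,125,108.8 travel [ 0.3133  0.2794 -0.1494] twist [ 6.0000e-04  2.1000e-03 -1.3599e+00]
```

>>> step_arm:
  commands:
    - {"jaw": 0, "travel": [0, 0, -0.03], "twist": [0, 0, 0]}
    - {"jaw": 0, "travel": [0, 0, -0.07], "twist": [0, 0, 0]}
    - {"jaw": 0, "travel": [0, 0, -0.11], "twist": [0, 0, 0]}
    - {"jaw": 0, "travel": [0, 0, -0.14], "twist": [0, 0, 0]}
    - {"jaw": 0, "travel": [0.022, 0.02, -0.15], "twist": [0, 0, -0.1]}
    - {"jaw": 0, "travel": [0.05, 0.045, -0.15], "twist": [0, 0, -0.22]}
    - {"jaw": 0, "travel": [0.08, 0.071, -0.15], "twist": [0, 0, -0.35]}
    - {"jaw": 0, "travel": [0.11, 0.098, -0.15], "twist": [0, 0, -0.48]}
    - {"jaw": 0, "travel": [0.14, 0.125, -0.15], "twist": [0, 0, -0.61]}
    - {"jaw": 0, "travel": [0.17, 0.152, -0.15], "twist": [0, 0, -0.74]}

```text
time_s: 34.4
eef_pos: [0.5209, 0.1581, 0.1248]
eef_rot: [0.448, 3.109, 0.0]
force: [-0.2, -0.5, -0.2]
grip_width: 0.848
gripper_force: 20.0
```

```bash
python3 to.py 557.4,344.9,125,108.8
```

```text
t 34.4 pos [520.9 158.1 124.8] yaw 73.59 j7 1.03 w 0.848 gf 19.99 F [-0.2 -0.5 -0.2]
557.4,344.9,125,108.8 travel [ 0.0177  0.1895 -0.0002] twist [-0.000e+00  2.000e-04 -6.146e-01]
```

>>> step_arm:
  commands:
    - {"jaw": 0, "travel": [0.004, 0.038, 0], "twist": [0, 0, -0.13]}
    - {"jaw": 0, "travel": [0.008, 0.076, 0], "twist": [0, 0, -0.26]}
    - {"jaw": 0, "travel": [0.011, 0.114, 0], "twist": [0, 0, -0.39]}
    - {"jaw": 0, "travel": [0.015, 0.152, 0], "twist": [0, 0, -0.52]}
    - {"jaw": 0, "travel": [0.0177, 0.18, 0], "twist": [0, 0, -0.6]}
    - {"jaw": 0, "travel": [0.0177, 0.1895, 0], "twist": [0, 0, -0.61]}
    - {"jaw": 0, "travel": [0.0177, 0.1895, 0.03], "twist": [0, 0, -0.61]}
    - {"jaw": 0, "travel": [0.0177, 0.1895, 0.06], "twist": [0, 0, -0.61]}
    - {"jaw": 0, "travel": [0.0177, 0.1895, 0.06], "twist": [0, 0, -0.61]}
    - {"jaw": 0, "travel": [0.0177, 0.1895, 0.06], "twist": [0, 0, -0.61]}

```text
time_s: 35.4
eef_pos: [0.5586, 0.3417, 0.0647]
eef_rot: [0.494, -3.102, 0.002]
force: [0.4, -0.5, -0.6]
grip_width: 0.849
gripper_force: 20.0
```

```bash
python3 to.py 557.4,344.9,22,108.8;  python3 - <<'E'
from plant import bot
from h import *
d=bot.get_image('wrist');cv2.imwrite('pics/w9.png',d['img'][:,:,::-1])
E
```

```text
t 35.4 pos [558.6 341.7  64.7] yaw 108.12 j7 1.26 w 0.849 gf 20.0 F [ 0.4 -0.5 -0.6]
557.4,344.9,22,108.8 travel [0.0001 0.0034 0.0426] twist [-0.0011 -0.0011 -0.012 ]
```

View pics/w9.png

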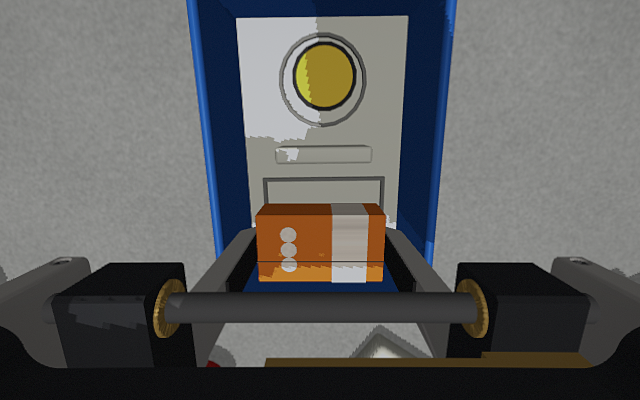

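The pot stands in its round recess at (324,76). The carton is about 3 mm left of the rectangular recess's centreline at x≈324. Partly lowering, then correcting.

>>> step_arm:
  commands:
    - {"jaw": 0, "travel": [0, 0.001, 0.015], "twist": [0, 0, -0.006]}
    - {"jaw": 0, "travel": [0, 0.001, 0.026], "twist": [0, 0, -0.006]}
    - {"jaw": 0, "travel": [0, 0.001, 0.033], "twist": [0, 0, -0.006]}
    - {"jaw": 0, "travel": [0, 0.001, 0.033], "twist": [0, 0, -0.006]}
    - {"jaw": 0, "travel": [0, 0.001, 0.033], "twist": [0, 0, -0.006]}

```text
time_s: 35.95
eef_pos: [0.5582, 0.344, 0.0312]
eef_rot: [0.507, -3.1, 0.0]
force: [0.1, 0.2, -0.7]
grip_width: 0.846
gripper_force: 20.0
```

```bash
python3 to.py 557.4,344.9,21.5,108.8
```

```text
t 35.95 pos [558.2 344.   31.2] yaw 108.57 j7 1.26 w 0.846 gf 20.0 F [ 0.1  0.2 -0.7]
557.4,344.9,21.5,108.8 travel [0.0005 0.0011 0.0097] twist [-0.0001 -0.0004 -0.004 ]
```

>>> step_arm:
  commands:
    - {"jaw": 0, "travel": [0.0005, 0.001, 0.004], "twist": [0, 0, 0]}
    - {"jaw": 0, "travel": [0.0005, 0.001, 0.007], "twist": [0, 0, 0]}
    - {"jaw": 0, "travel": [0.0005, 0.001, 0.009], "twist": [0, 0, 0]}
    - {"jaw": 0, "travel": [0.0005, 0.001, 0.01], "twist": [0, 0, 0]}
    - {"jaw": 0, "travel": [0.0005, 0.001, 0.01], "twist": [0, 0, 0]}
    - {"jaw": 0, "travel": [0.0005, 0.001, 0.01], "twist": [0, 0, 0]}

```text
time_s: 36.55
eef_pos: [0.5575, 0.3449, 0.0217]
eef_rot: [-0.507, 3.1, 0.0]
force: [-0.3, -0.3, 0.5]
grip_width: 0.85
gripper_force: 20.0
```

>>> step_arm:
  commands:
    - {"jaw": 0.95, "travel": [0, 0, 0], "twist": [0, 0, 0]}
    - {"jaw": 0.95, "travel": [0, 0, 0], "twist": [0, 0, 0]}
    - {"jaw": 0.95, "travel": [0, 0, 0], "twist": [0, 0, 0]}
    - {"jaw": 0.95, "travel": [0, 0, -0.02], "twist": [0, 0, 0]}
    - {"jaw": 0.95, "travel": [0, 0, -0.06], "twist": [0, 0, 0]}
    - {"jaw": 0.95, "travel": [0, 0, -0.1], "twist": [0, 0, 0]}
    - {"jaw": 0.95, "travel": [0.03, -0.03, -0.12], "twist": [0, 0, 0]}
    - {"jaw": 0.95, "travel": [0.06, -0.06, -0.12], "twist": [0, 0, 0]}
    - {"jaw": 0.95, "travel": [0.09, -0.1, -0.12], "twist": [0, 0, 0]}
    - {"jaw": 0.95, "travel": [0.11, -0.14, -0.12], "twist": [0, 0, 0]}

```text
time_s: 37.55
eef_pos: [0.496, 0.1757, 0.1418]
eef_rot: [0.509, -3.1, 0.0]
force: [0.5, -0.7, -0.8]
grip_width: 0.951
gripper_force: 0.0
```

>>> step_arm:
  commands:
    - {"jaw": 0.95, "travel": [0.02, -0.04, 0], "twist": [0, 0, 0]}
    - {"jaw": 0.95, "travel": [0.03, -0.08, 0], "twist": [0, 0, 0]}
    - {"jaw": 0.95, "travel": [0.03, -0.1, 0], "twist": [0, 0, 0]}
    - {"jaw": 0.95, "travel": [0.03, -0.1, 0], "twist": [0, 0, 0]}

```text
time_s: 37.95
eef_pos: [0.5021, 0.0689, 0.1418]
eef_rot: [-0.497, 3.101, -0.003]
force: [0.2, 1.0, 0.3]
grip_width: 0.95
gripper_force: 0.0
```

```bash
python3 fin.py; python3 to.py;  python3 - <<'E'
from plant import bot
from h import *
d=bot.get_image('top');H=hsv(d);_,W=cloud(d);z=W[...,2];X=onplane(d,.046)
near=(np.hypot(W[...,0]-.507,W[...,1]-.327)<.13)
m=(H[...,1]<60)&(H[...,2]>100)&(abs(z-.047)<.012)&near
print('tray',np.median(z[m]),rect(m,X));P=W[m];print('tilt',np.linalg.lstsq(np.c_[P[:,:2]-[.507,.327],np.ones(len(P))],P[:,2],rcond=None)[0])
for nm,x,y,zz,r in [('shaker',.5445,-.004,.062,.04),('cups',.772,.007,.08,.06)]:
    m=(np.hypot(W[...,0]-x,W[...,1]-y)<r)&(abs(z-zz)<.008);print(nm,rect(m,onplane(d,zz)))
cv2.imwrite('pics/t9.png',cv2.resize(d['img'][100:250,90:290,::-1],None,fx=3.9,fy=3.9,interpolation=cv2.INTER_CUBIC))
E
```

```text
pot 77.5 {'cen': array([457.1, 312.1]), 'rc': array([457.2, 311.8]), 'size': array([39.7, 42.8]), 'longdeg': np.float32(91.6), 'n': 213}
carton 76.1 {'cen': array([558.8, 345.1]), 'rc': array([558.9, 345.3]), 'size': array([46.4, 79.6]), 'longdeg': np.float32(108.5), 'n': 497}
t 38.0 pos [501.7  71.6 141.6] yaw 108.38 j7 1.66 w 0.949 gf 0.0 F [-0.4  0.1 -0.3]
tray 0.0460533698631189 {'cen': array([496. , 351.5]), 'rc': array([504.8, 333.8]), 'size': array([116. , 199.9]), 'longdeg': np.float32(17.9), 'n': 1318}
tilt [ 0.00619115 -0.01093752  0.04669311]
shaker {'cen': array([545.6,  -6.3]), 'rc': array([544.6,  -7.1]), 'size': array([26.9, 29.7]), 'longdeg': np.float32(1.5), 'n': 99}
cups {'cen': array([770.9,   7.7]), 'rc': array([770.9,   6.9]), 'size': array([58.9, 62.9]), 'longdeg': np.float32(1.8), 'n': 423}
```

View pics/t9.png

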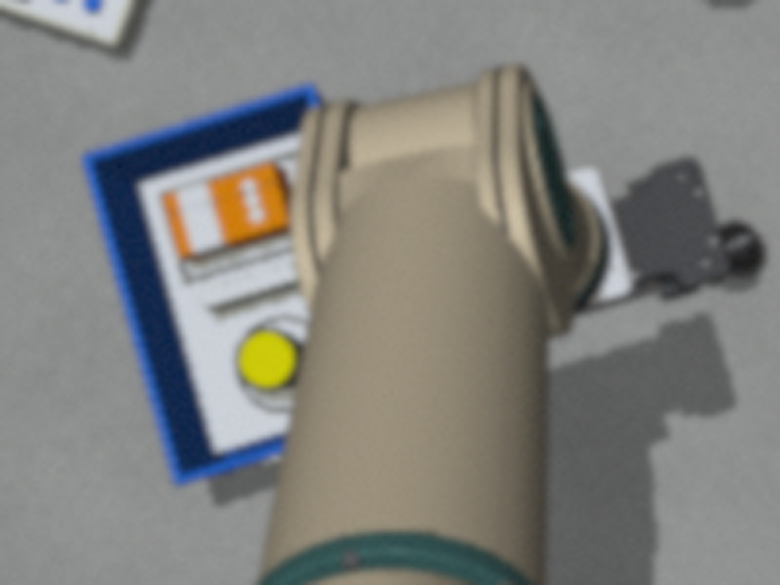

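The top view shows the carton at (225,212) and the pot at (267,358), both flat in their recesses. The arm hides part of the tray, and the shaker and cups are where they were. Handing in.

>>> step_arm:
  commands:
    - {"jaw": 0.95, "travel": [0, 0, 0], "twist": [0, 0, 0]}
    - {"jaw": 0.95, "travel": [0, 0, 0], "twist": [0, 0, 0]}
    - {"jaw": 0.95, "travel": [0, 0, 0], "twist": [0, 0, 0]}

```text
time_s: 38.35
eef_pos: [0.501, 0.074, 0.1414]
eef_rot: [0.51, -3.1, -0.001]
force: [0.1, -0.3, 0.2]
grip_width: 0.95
gripper_force: 0.0
```

```bash
python3 -c "
from plant import bot
print(bot.finish_job())"
```

```text
the job is handed in; nothing more can be done
None
```

The meal box is packed and handed in at about 38 s: both tubs are in their nests, the tray lies level on them, the pot and carton sit in their recesses, and the shaker and cups stayed put; `finish_job()` returned no verdict, so this rests on my own camera measurements.

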